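# Load the cap-liner press under its drop guard

### The job

Load the small liner press: first lift its clear drop guard by the black knob and hook the slotted bar over the peg on the post so that the guard stays up by itself, then draw the slide fully out. Lay every loose white cap flat, side by side in one row on the slide's rubber floor between the two guide pins, and lower the top plate level over both pins until it sits fully down. Then push the slide fully in, unhook the bar, lower the guard until it is shut, and leave the flask, amber bottle and beaker where they stand.

Things in the scene. Friction and masses are not known exactly. Their poses are not given: they have to be found in the camera images.
- guard (a joint): height of the clear drop guard above shut, m: 0 shut, 0.130 upper stop, about 0.105 hung on the peg. Slides straight up and down; 0.54 kg with its bar; sinks by itself (damped) when let go. Panel 236 mm wide, 120 mm high; lower edge 22 mm above the worktop when shut (it then blocks the slide's pins, so the slide cannot come out), 127 mm when hung up.
- bar (a joint): sideways shift of the slotted bar on the guard, m: 0 = inward, clear of the peg; 0.022 = stop, toward the post with the peg (the press's +y, left as seen from the robot), slot centred on the peg. Stays where left (friction 1.5 N), rides with the guard. To hook: bar at 0, lift until the peg is level with the slot's mouth, shift to the stop, lower. To unhook: lift 11 mm, shift to 0, lower.
- guard_knob (a point): middle of the black round knob on the slotted bar, a level cylinder 18 mm in diameter, 34 mm long, pointing toward the robot (the press's -x), this point 35 mm in front of the bar's middle, 127 mm above the worktop when shut. Grip it from above, fingers closing sideways (the press's y). Axes of this point are the press's: x into the press (away from the robot), y to the left, z up.
- bar_slot (a point): point in the slot of the slotted steel bar (28 x 6 x 116 mm), on its centre line; axes as the press. Slot open to +y, mouth from 12 mm below to 6 mm above this point; inside, a notch goes up to 12 mm above it behind a 6 mm lip. Peg may enter with its centre 7 mm below to 1 mm above this point (3 mm below is the middle); hung up, the peg is in the notch, its centre 8 mm above this point.
- peg (a point): middle of the fixed round steel peg, 8 mm in diameter with a 13 mm head, pointing toward the robot from the left guard post, 165 mm above the worktop; axes as the press.
- slide (a joint): how far the slide is drawn out toward the robot, m: 0 = fully in under the press, 0.140 = fully out. Friction about 2 N; it moves along the press's x axis, and stays where it is left.
- slide_knob (a point): middle of the black upright knob on the slide's front tongue, 20 mm in diameter, 42 mm high (16 to 58 mm above the worktop); this point is 42 mm above the worktop. Axes as the press. It lies 115 mm in front of the nest's centre.
- nest (a point): centre of the slide's rubber floor, 20 mm above the worktop, 66 mm along x between lips 4 mm high, 158 mm along y between side rails 26 mm wide and 19 mm high; axes as the press; moves with the slide. Caps fit in a row at y = -50, 0, +50 mm. Guide pins, 12 mm in diameter, bullet noses, stand on the rails at x = 0, y = -92 and +92 mm, tips 47 mm above the floor.
- plate_grip (a point): centre of the black block handle (34 mm along x, 20 along y, 34 high) on the loose aluminium top plate (60 mm along x, 210 along y, 12 thick, 0.38 kg); 29 mm above the underside. Grip the 20 mm width. Holes 15 mm in diameter at y = -92 and +92 mm; fits either way round. Seated on the rails this point is 48 mm above nest and centred on it, the caps 3 mm clear below.
- cap_0_mid (a point): centre of a loose white ribbed screw cap, a flat disc 42 mm in diameter and 16 mm high, lying flat on the worktop (this point 8 mm above its underside); may be absent.
- cap_1_mid (a point): centre of a loose white ribbed screw cap, a flat disc 42 mm in diameter and 16 mm high, lying flat on the worktop (this point 8 mm above its underside); may be absent.
- cap_2_mid (a point): centre of a loose white ribbed screw cap, a flat disc 42 mm in diameter and 16 mm high, lying flat on the worktop (this point 8 mm above its underside); may be absent.
- conical_flask_small: bystander: small glass conical flask, 80 mm wide, 116 mm high, origin at the middle of its underside; leave alone.
- amber_small: bystander: small amber glass bottle with a black cap, 48 mm wide, 103 mm high, origin at the middle of its underside; leave alone.
- beaker: bystander: small glass beaker, 55 mm wide, 66 mm high, origin at the middle of its underside; leave alone.
- top_plate: the top plate itself, origin at the middle of its underside; axes as plate_grip.
Not all that is in view belongs to the job. Leave any yellow look-alike of the part that bears cap_1_mid alone.

How it is judged:
On the way, in this order (a step that is already met when the one before it is completed fails the run):
1. the guard hangs by itself on the peg, not touched (value of joint guard between 0.098 and 0.11 m and value of joint bar above 0.015 m and contact force between the fingers and guard below 0.2 N), for 0.3 s.
2. the slide is fully out, the guard still hung up (value of joint guard between 0.098 and 0.11 m and value of joint bar above 0.015 m and value of joint slide above 0.132 m), for 0.2 s.
3. every cap lies flat in the row and the top plate is fully down on both pins and released, the guard still hung up (value of joint guard between 0.098 and 0.11 m and value of joint bar above 0.015 m and x of cap_0_mid in the frame of nest between -0.016 and 0.016 m and y of cap_0_mid in the frame of nest between -0.062 and 0.062 m and z of cap_0_mid in the frame of nest between 0.004 and 0.0115 m and x of cap_1_mid in the frame of nest between -0.016 and 0.016 m and y of cap_1_mid in the frame of nest between -0.062 and 0.062 m and z of cap_1_mid in the frame of nest between 0.004 and 0.0115 m and x of cap_2_mid in the frame of nest between -0.016 and 0.016 m and y of cap_2_mid in the frame of nest between -0.062 and 0.062 m and z of cap_2_mid in the frame of nest between 0.004 and 0.0115 m and x of plate_grip in the frame of nest between -0.004 and 0.004 m and y of plate_grip in the frame of nest between -0.004 and 0.004 m and z of plate_grip in the frame of nest between 0.0445 and 0.051 m and angle between plate_grip's own z axis and vertical below 0.04 rad and angle between the x axis of plate_grip and the x axis of nest, either way round below 0.06 rad and contact force between the fingers and top_plate below 0.2 N and value of joint slide above 0.11 m), for 0.3 s.
4. the loaded slide is fully in, the guard still hung up (value of joint guard between 0.098 and 0.11 m and value of joint bar above 0.015 m and x of cap_0_mid in the frame of nest between -0.016 and 0.016 m and y of cap_0_mid in the frame of nest between -0.062 and 0.062 m and z of cap_0_mid in the frame of nest between 0.004 and 0.0115 m and x of cap_1_mid in the frame of nest between -0.016 and 0.016 m and y of cap_1_mid in the frame of nest between -0.062 and 0.062 m and z of cap_1_mid in the frame of nest between 0.004 and 0.0115 m and x of cap_2_mid in the frame of nest between -0.016 and 0.016 m and y of cap_2_mid in the frame of nest between -0.062 and 0.062 m and z of cap_2_mid in the frame of nest between 0.004 and 0.0115 m and x of plate_grip in the frame of nest between -0.004 and 0.004 m and y of plate_grip in the frame of nest between -0.004 and 0.004 m and z of plate_grip in the frame of nest between 0.0445 and 0.051 m and angle between plate_grip's own z axis and vertical below 0.04 rad and angle between the x axis of plate_grip and the x axis of nest, either way round below 0.06 rad and contact force between the fingers and top_plate below 0.2 N and value of joint slide below 0.006 m), for 0.2 s.
At the end, for the whole second after the job is handed in: guard shut (within 5 mm), slide fully in (within 6 mm), every cap present flat on the nest floor (centre within 16 mm of the row's line and 62 mm of its middle), top plate seated on both pins (within 4 mm, level), all at rest and released (value of joint guard below 0.005 m and value of joint slide below 0.006 m and x of cap_0_mid in the frame of nest between -0.016 and 0.016 m and y of cap_0_mid in the frame of nest between -0.062 and 0.062 m and z of cap_0_mid in the frame of nest between 0.004 and 0.0115 m and x of cap_1_mid in the frame of nest between -0.016 and 0.016 m and y of cap_1_mid in the frame of nest between -0.062 and 0.062 m and z of cap_1_mid in the frame of nest between 0.004 and 0.0115 m and x of cap_2_mid in the frame of nest between -0.016 and 0.016 m and y of cap_2_mid in the frame of nest between -0.062 and 0.062 m and z of cap_2_mid in the frame of nest between 0.004 and 0.0115 m and x of plate_grip in the frame of nest between -0.004 and 0.004 m and y of plate_grip in the frame of nest between -0.004 and 0.004 m and z of plate_grip in the frame of nest between 0.0445 and 0.051 m and angle between plate_grip's own z axis and vertical below 0.04 rad and angle between the x axis of plate_grip and the x axis of nest, either way round below 0.06 rad and contact force between the fingers and top_plate below 0.2 N and linear speed of top_plate below 0.02 m/s); the robot touches nothing.
It fails at once if the conical flask is moved more than 3 cm or tipped over (distance of conical_flask_small from where it was at the start of the episode above 0.03 m or angle between conical_flask_small's own z axis and vertical above 0.5 rad).
It fails at once if the small amber bottle is moved more than 3 cm or tipped over (distance of amber_small from where it was at the start of the episode above 0.03 m or angle between amber_small's own z axis and vertical above 0.5 rad).
It fails at once if the beaker is moved more than 3 cm or tipped over (distance of beaker from where it was at the start of the episode above 0.03 m or angle between beaker's own z axis and vertical above 0.5 rad).
Of cap_0, cap_1, cap_2 only 1 to 3 are there at a start; the rules pass over those that are not, and their reading is None.
At some moment in a run one of cap_0, cap_1, cap_2, top_plate may be knocked a few centimetres aside while the robot is not near it.
Once in a run the grip may slacken for a moment while it holds something.
It also fails if it takes over 210 s, if anything falls off the work surface, if the arm or the gripper's body presses on something with over 40 N, if the wrist force passes 120 N, or if a joint passes its speed limit or range.

### The arm

A 7-joint arm with a two-finger parallel gripper is mounted at the origin on a cart in front of the work surface, level with it; the furniture and walls round the work are solid. World frame = base frame: x ahead of the robot, y to its left, z up, the work surface at z = 0. Lengths are in m, angles in rad, forces in N, time in s.
With the tool pointing down it reaches from about 0.4 to 0.85 m from the base axis. Payload 10.4 kg.
Tool frame: the origin (TCP) lies between the finger pads; the fingertips stand 11 mm ahead of it and the grasp point (between the pads) lies 8 mm behind it; x points along the fingers, y is the direction in which the jaws open and shut, and the axes are right-handed (so a half turn about x gives the same grasp; the last joint's range is limited). The gripper opens to 87 mm and grips with 3 to 60 N. Pads are 19 mm wide; open, the fingers measure 117 mm over their backs; the gripper's body (75 mm by 190 mm) begins 51 mm behind the grasp point.
Start: joints at [-1.236, 0.332, -0.065, 1.46, 0.022, 1.35, -0.088], TCP at [0.219, 0.585, 0.234] pointing down, gripper open.
Joint ranges: [-2.6, 2.6], [-0.5, 2.12], [-1.47, 1.34], [0.16, 2.42], [-1.27, 4.41], [0.06, 2.06], [-2.6, 2.6]. Speed limits (rad/s): [2.22, 2.22, 2.79, 2.79, 3.14, 3.14, 3.14].

### API

Orientations are given as a unit quaternion [x, y, z, w].
In Python, from bench import r, cams, ticket gives the robot as it stands. The module is installed in compiled form; this text tells all that it offers.
- The arm moves only by the tool drive_tool, never from a script. Its argument "moves" is text: rows parted by semicolons, each of 5 numbers parted by spaces: the shift along the world's x, y, z in m, then the turn about the world's z in degrees, then the closure, from 0 (fully open) to 1 (shut). In form: x y z twist grip; .... A call has 1 to 20 rows; each row shifts and turns the commanded pose from where the row before left it; what a row does not reach is not made up. A row lasts 1/8 s, in which the tool goes at most 62.5 mm and 10.7 degrees, less where a joint would pass 70% of its speed; a pose out of reach is approached as far as the arm can. A call is refused whole if a number of a shift passes 0.0625 or a number of a turn 10.7, either way. A call with a gripper value outside its range is refused whole. The fingers move at their own pace and stop on an object; "newtons" is the grip in N (left out, the last holds). Time passes only in rows, so rows that do not move let the fingers close. It gives the time, the measured TCP pose, the force and the opening at its end, in the units of the state.
- r.read_state(): the state, without advancing time (a new reading comes with each control period).
- cams.camera(name): name is "scene" or "top"; returns a dict with "color" (384x512x3 uint8, red, green, blue), "fx", "fy", "cx", "cy" (pixels), "extrinsics" (4x4, takes a point from camera to world coordinates). Camera axes: x right, y down, z forward; pixel columns grow to the right and rows downward; lengths in m; the calibration is good to about 2 mm. A picture is of the moment at which its call begins. There is no depth.
- ticket.close_job(): hands the job in, once; it reports no verdict.
The state is a dict: "time": time; "joint_positions": joint angles; "joint_vel": joint speeds; "joint_torque": joint torques, N m; "ee_pos": TCP position; "eef_rot": TCP orientation; "ft_force": force on the tool from outside, world axes, zero at the start; "torque": the same for the moment, N m; "width": finger opening in m.
Only numpy, scipy, OpenCV 4.12 (cv2) and the standard library are available. Lean on these libraries where they do the work, as an engineer would, in place of code of your own. Each camera call takes 0.05 s, during which the arm holds its last target.

## Working session

There is one attempt and no reset: what is moved stays moved. The work goes in short steps, Python scripts to look and compute and a tool call to move; the robot and the scene stay as the last step left them, time stands still between calls to the robot, and variables do not carry over. Pictures are saved under pics/ and viewed, and the job is handed in when it is done.

Besides the shell and the picture viewer there is one more tool, called after "Emit:" by a JSON object that holds its "op" and its "data", one argument or row to a line. drive_tool: Moves the arm, as the interface text tells. Its arguments: {"type":"object","properties":{"moves":{"type":"string"},"newtons":{"type":"number"}},"required":["moves"]}

```bash
mkdir -p pics; cat > h.py <<'E'
import numpy as np, cv2
from bench import r, cams, ticket
def shot(n,tag):
    c=cams.camera(n); cv2.imwrite(f'pics/{tag}.png',c['color'][:,:,::-1]); return c
def ray(c,u,v):
    E=np.array(c['extrinsics']); d=E[:3,:3]@np.array([(u-c['cx'])/c['fx'],(v-c['cy'])/c['fy'],1]); return E[:3,3],d
def onz(c,u,v,z):
    o,d=ray(c,u,v); return o+d*(z-o[2])/d[2]
def proj(c,p):
    E=np.array(c['extrinsics']); q=E[:3,:3].T@(np.array(p)-E[:3,3]); return c['fx']*q[0]/q[2]+c['cx'], c['fy']*q[1]/q[2]+c['cy']
def tri(c1,p1,c2,p2):
    o1,d1=ray(c1,*p1);o2,d2=ray(c2,*p2);d1/=np.linalg.norm(d1);d2/=np.linalg.norm(d2)
    t=np.linalg.lstsq(np.stack([d1,-d2],1),o2-o1,rcond=None)[0]
    a=o1+d1*t[0];b=o2+d2*t[1]; return (a+b)/2,np.linalg.norm(a-b)
E
python3 - <<'E'
from h import *
for n in('scene','top'):
    c=shot(n,n+'0'); print(n,c['fx'],c['fy'],c['cx'],c['cy']);print(np.round(c['extrinsics'],3))
print(r.read_state())
E
```

```text
scene 457.7005988201555 457.7005988201555 257.4912695620377 195.4764247664658
[[ 0.742 -0.316  0.591 -0.444]
 [-0.671 -0.356  0.651 -1.057]
 [ 0.005 -0.879 -0.476  0.923]
 [ 0.     0.     0.     1.   ]]
top 367.3545979198746 367.3545979198746 254.64215834101535 190.04685328519147
[[-0.027 -0.998  0.055  0.459]
 [-1.     0.027 -0.007  0.035]
 [ 0.006 -0.055 -0.998  1.321]
 [ 0.     0.     0.     1.   ]]
{'time': 0.1, 'joint_positions': array([-1.23561662,  0.33280425, -0.06468954,  1.46080353,  0.02160463,
        1.34991549, -0.08848797]), 'joint_vel': array([-4.84344220e-04, -1.99470420e-03, -3.58552219e-05, -2.23082389e-03,
        7.03491789e-04,  2.94857302e-04,  1.09420330e-03]), 'joint_torque': array([ 6.62640523e-04, -6.24542356e+01,  2.39705475e-02, -3.90712523e+01,
       -6.15226175e-02,  3.66289623e-02,  8.97117116e-05]), 'ee_pos': array([0.21877124, 0.58512514, 0.23286192]), 'eef_rot': array([ 0.12538012,  0.69587971, -0.12624633,  0.695768  ]), 'ft_force': array([-0.50531442, -0.47851451,  0.67623084]), 'torque': array([ 0.02646724, -0.02253324, -0.0113994 ]), 'width': 0.0869520560608359}
```

View pics/scene0.png

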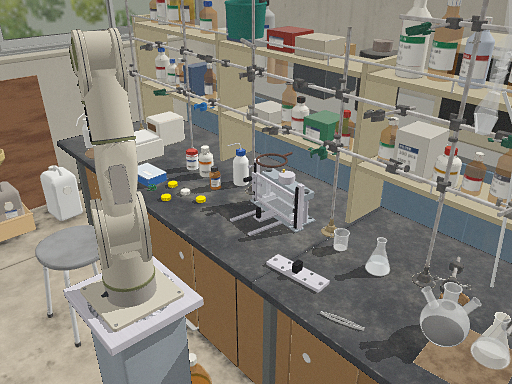

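View pics/top0.png

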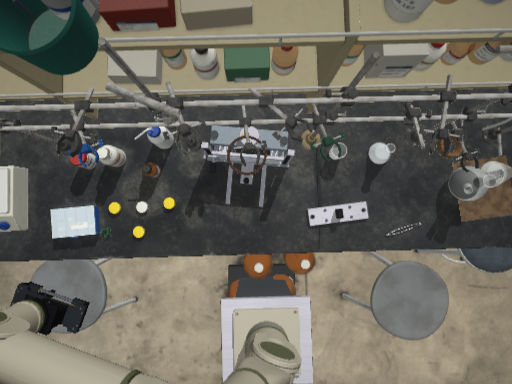

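```bash
python3 - <<'E'
import cv2
t=cv2.imread('pics/top0.png');s=cv2.imread('pics/scene0.png')
a=cv2.resize(t[105:245,180:310],None,fx=5,fy=5,interpolation=cv2.INTER_CUBIC)[:600]
cv2.imwrite('pics/t1.png',cv2.resize(t[110:220,185:310],(780,600*110*0//1+590) if 0 else (750,600-0),interpolation=cv2.INTER_CUBIC))
cv2.imwrite('pics/t2.png',cv2.resize(t[120:250,40:200],(738,600),interpolation=cv2.INTER_CUBIC))
cv2.imwrite('pics/s1.png',cv2.resize(s[140:300,220:400],(675,600),interpolation=cv2.INTER_CUBIC))
cv2.imwrite('pics/s2.png',cv2.resize(s[140:220,130:250],(800,533),interpolation=cv2.INTER_CUBIC))
E
```

```text
(no output)
```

View pics/t1.png

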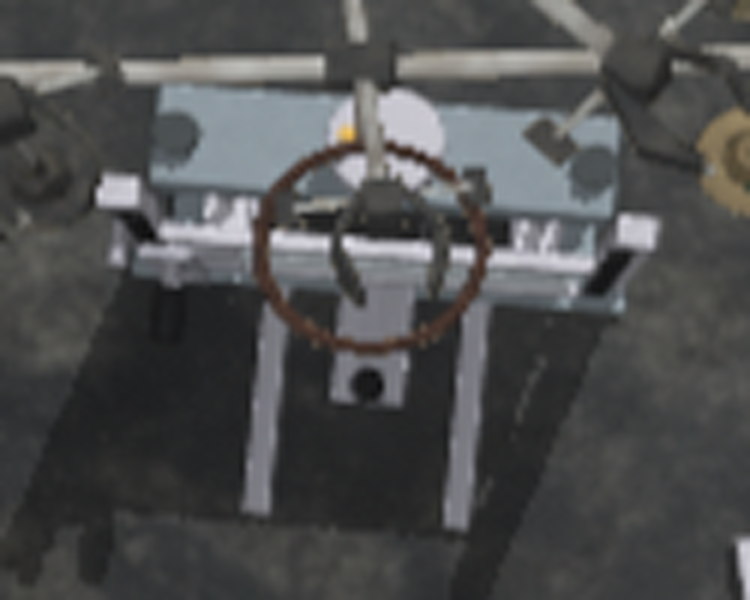

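View pics/t2.png

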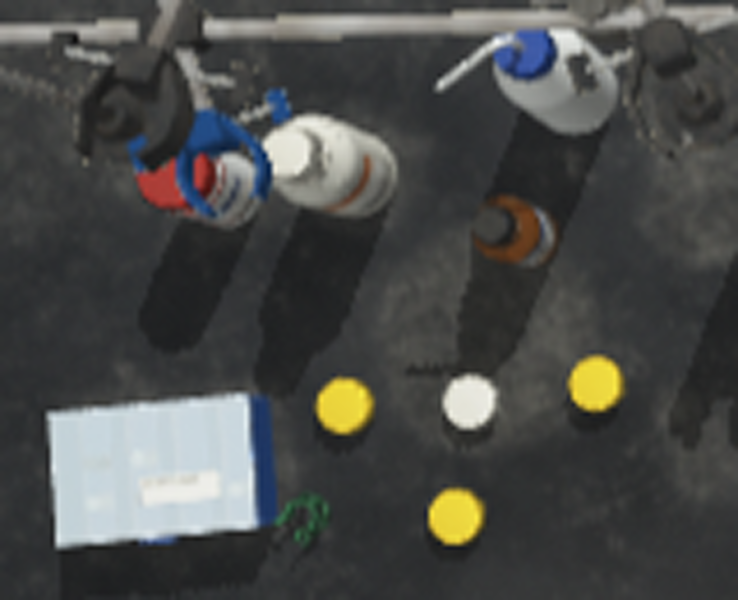

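View pics/s1.png

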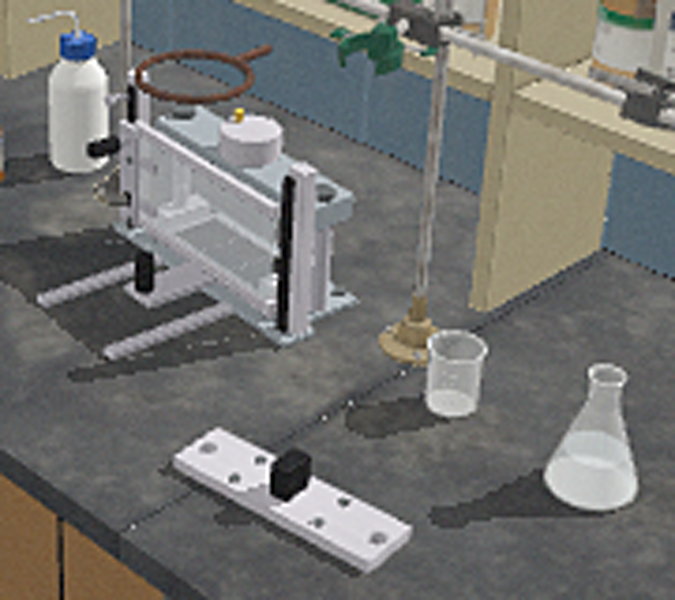

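View pics/s2.png

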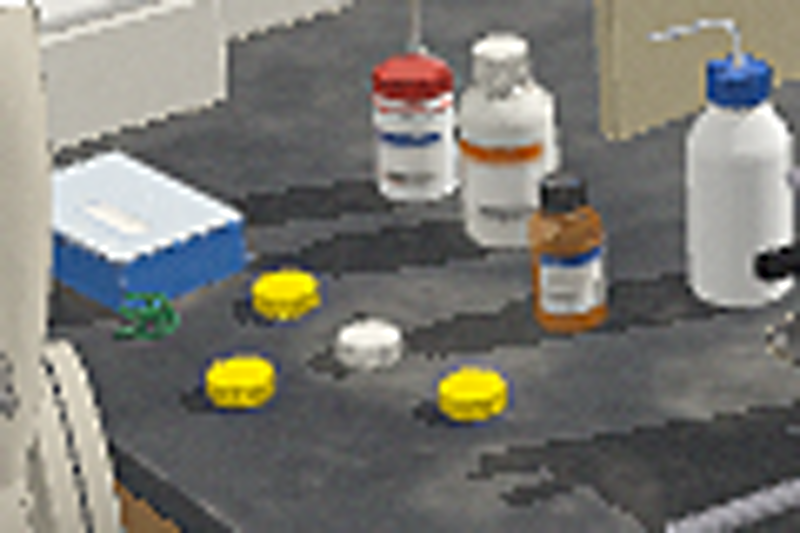

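```bash
cat > m.py <<'E'
from h import *
s=cams.camera('scene');t=cams.camera('top')
P={'gknob':((247.5,179.2),(212.8,167.2)),'sknobmid':((258.7,212.5),(246.3,180.4)),'ring':((272,160.5),(247,155.5)),
'postL top':((257.5,160.5),(205,145)),'postR top':((300.3,184.8),(291.3,152.8)),'amber top':((214,169),(148.5,169)), 'ringclamp':((289,154),(248,146)),
'plategrip':((297.5,266.5),(339.5,213.5)),'boss':((287,174),(250,133))}
for k,(a,b) in P.items():
    p,e=tri(s,a,t,b); print(k,p.round(4),round(e,4))
hsv=cv2.cvtColor(t['color'],cv2.COLOR_RGB2HSV)
m=((hsv[...,1]<40)&(hsv[...,2]>165)).astype(np.uint8)
n,l,st,ce=cv2.connectedComponentsWithStats(m)
for i in range(1,n):
    if st[i,4]>40 and 140<ce[i][1]<250: print(ce[i].round(1),st[i], onz(t,*ce[i],0.012).round(4))
print('cap',onz(t,141.8,207,.016))
print('sk',onz(t,246.3,180.4,.058))
print('railends',onz(t,185+257/6,110+512/5.4545,.01),onz(t,185+457/6,110+527/5.4545,.01))
m2=((hsv[...,2]<45)).astype(np.uint8)
E
python3 m.py
```

```text
gknob [0.6054 0.1597 0.1262] 0.005
sknobmid [0.5671 0.0524 0.0371] 0.0062
ring [0.6246 0.0453 0.2384] 0.0065
postL top [0.6703 0.1758 0.1814] 0.0081
postR top [ 0.6361 -0.0911  0.1868] 0.0035
amber top [0.6083 0.3795 0.0924] 0.0029
ringclamp [0.6649 0.0274 0.2563] 0.0475
plategrip [ 0.4417 -0.2713  0.0289] 0.0044
boss [0.7049 0.0376 0.1612] 0.0022
[379.1 152.5] [370 143  20  20 314] [ 0.6548 -0.4249  0.012 ]
[107.9 151.2] [ 97 145  27  14 200] [0.6848 0.5475 0.012 ]
[220.7 151.4] [212 146  16   9  64] [0.6734 0.144  0.012 ]
[275.  156.3] [267 151  17   9  70] [ 0.6508 -0.0504  0.012 ]
[492.3 166.4] [482 162  22  10 149] [ 0.594  -0.8301  0.012 ]
[  5.6 190.9] [  0 166  14  51 556] [0.552  0.9106 0.012 ]
[141.2 206.7] [136 201  11  12  98] [0.4831 0.4305 0.012 ]
[337.4 212.9] [308 202  60  24 769] [ 0.4421 -0.2665  0.012 ]
[ 72.5 221.5] [  51  205   44   33 1253] [0.4372 0.6736 0.012 ]
cap [0.48174708 0.42711777 0.016     ]
sk [0.56297906 0.05413618 0.058     ]
railends [0.4847943  0.12279572 0.01      ] [0.47181974 0.00429135 0.01      ]
```

```bash
python3 - <<'E'
from h import *
t=cams.camera('top');s=cams.camera('scene')
for z in(.22,.24,.26):
  for n,(u,v) in dict(front=(370,350),left=(257,238),right=(488,245),back=(375,145)).items():
    print(z,n,onz(t,185+u/6,110+v/5.4545,z).round(3))
im=cv2.imread('pics/scene0.png')
cv2.imwrite('pics/s3.png',cv2.resize(im[60:200,200:370],(728,600),interpolation=cv2.INTER_CUBIC))
E
```

```text
0.22 front [0.568 0.05  0.22 ]
0.22 left [0.632 0.105 0.22 ]
0.22 right [ 0.625 -0.011  0.22 ]
0.22 back [0.682 0.045 0.22 ]
0.24 front [0.566 0.05  0.24 ]
0.24 left [0.629 0.104 0.24 ]
0.24 right [ 0.622 -0.01   0.24 ]
0.24 back [0.678 0.044 0.24 ]
0.26 front [0.564 0.05  0.26 ]
0.26 left [0.626 0.103 0.26 ]
0.26 right [ 0.619 -0.009  0.26 ]
0.26 back [0.674 0.044 0.26 ]
```

View pics/s3.png

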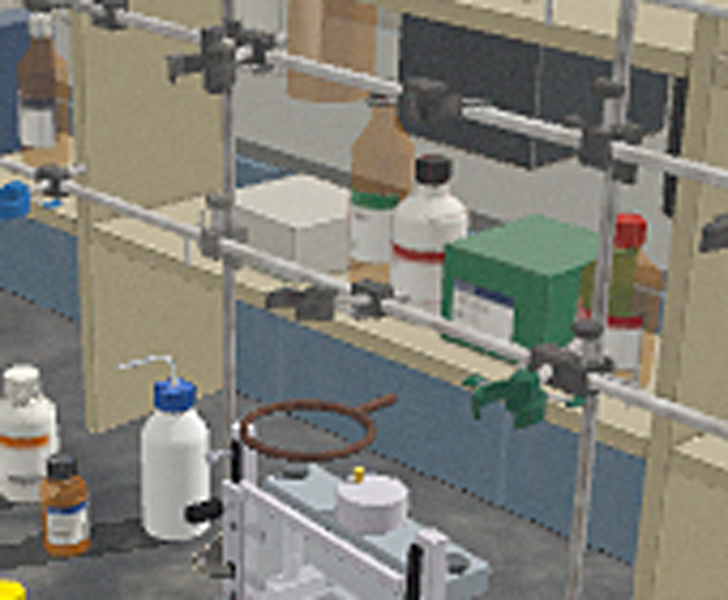

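```bash
python3 - <<'E'
from h import *
t=cams.camera('top');s=cams.camera('scene')
f=lambda u,v:(200+u/4.282,60+v/4.286)
g=lambda u,v:(185+u/6,110+v/5.4545)
for n,a,b in [('claw body',f(310,300),g(383,195)),('claw tip',f(272,297),g(360,300)),('ring c',f(308,429),g(372,247)),('ring front/left',f(243,428),g(257,238)),('stem end',f(395,400),g(375,145))]:
    p,e=tri(s,a,t,b);print(n,p.round(3),e.round(4))
# project hypothetic ring circle into scene
for z in (.22,.24,.26):
    c=onz(t,*g(372,247),z)
    for d in((.055,0),(-.055,0),(0,.055),(0,-.055)):
        u,v=proj(s,c+np.array([*d,0])); print(z,d,round((u-200)*4.282),round((v-60)*4.286))
E
```

```text
claw body [0.628 0.042 0.357] 0.0049
claw tip [0.581 0.049 0.368] 0.0096
ring c [0.625 0.045 0.24 ] 0.0059
ring front/left [0.625 0.111 0.22 ] 0.0179
stem end [0.691 0.031 0.25 ] 0.0401
0.22 (0.055, 0) 348 432
0.22 (-0.055, 0) 256 468
0.22 (0, 0.055) 260 430
0.22 (0, -0.055) 348 470
0.24 (0.055, 0) 347 412
0.24 (-0.055, 0) 254 447
0.24 (0, 0.055) 258 410
0.24 (0, -0.055) 346 449
0.26 (0.055, 0) 345 392
0.26 (-0.055, 0) 251 426
0.26 (0, 0.055) 255 390
0.26 (0, -0.055) 345 429
```

```bash
python3 - <<'E'
from h import *
from scipy.spatial.transform import Rotation as R
t=cams.camera('top');s=cams.camera('scene')
im=t['color'];im2=s['color']
def dark(im,x0,x1,y0,y1,th):
    g=im[y0:y1,x0:x1].max(2); print(g.min()); w=np.clip(th-g.astype(float),0,None); yy,xx=np.mgrid[y0:y1,x0:x1]
    return ((xx*w).sum()/w.sum(),(yy*w).sum()/w.sum())
np.set_printoptions(linewidth=200)
print(im[158:178,204:222].max(2))
print(im[172:188,238:256].max(2))
print(im2[168:190,238:258].max(2))
print(im2[200:224,250:268].max(2))
q=r.read_state()['eef_rot'];print(R.from_quat(q).as_matrix().round(3))
E
```

```text
[[123 119  65  93 102  99  97  96 106 121 105  84  90  85  91 110 115 114]
 [ 71  63  45  96 104 103 102 100 108 123 103  85  88  93  84  88 102 104]
 [ 67  46  42  66  78  83  83  86 109 124 102  99 106 100  94  89 104 108]
 [ 69  47  43  43  40  43  44  56 100 117 113  86  87  81  79  75  82  86]
 [ 60  45  42  41  39  38  37  30  64  78  94  50  41  44  44  50  39  41]
 [ 45  41  40  39  38  37  32  27  30  31  29  26  35  36  37  36  36  36]
 [ 44  42  40  38  37  37  30  27  31  32  29  26  33  36  37  36  36  36]
 [ 44  41  40  40  38  37  29  27  32  31  29  26  34  36  36  35  36  36]
 [ 42  41  41  40  38  37  28  27  31  31  28  27  34  36  35  36  36  37]
 [ 42  41  40  39  38  36  27  27  32  31  28  27  34  35  35  36  36  36]
 [ 45  40  38  37  37  39  27  28  34  32  27  26  34  35  37  37  36  36]
 [ 44  39  36  37  36  39  27  28  34  31  27  26  34  35  35  35  36  36]
 [ 41  39  38  36  36  37  26  29  34  30  25  29  35  36  35  35  36  36]
 [ 39  39  36  35  36  34  27  27  30  28  26  30  36  37  35  36  36  36]
 [ 39  39  38  36  36  35  31  28  28  28  28  31 
[... 4602 characters left out ...]
8 164 156 153 152 156 153]
 [ 64  71  72 158 187 180  11  28  23  22  21 137 157 155 151 156 155 157]
 [ 72  78  72 118 162 182  57  17  14  12  63 167 159 154 159 157 157 166]
 [ 74  77  74  68 113 165 178 136  97  96 173 161 157 160 169 153 131 128]
 [ 73  77  74  67  59  83 176 173 177 165 162 161 165 133 128 133 147 100]
 [ 68  76  76  69  67  60  53 140 160 178 151 119 136 138 101  85  55  55]
 [ 68  63  68  72  63  67  61  58 104 161 132 121  98  60  56  57  63  61]
 [ 65  70  73  68  69  71  66  62  57  82  49  65  61  65  67  66  64  59]
 [ 66  69  65  68  64  65  64  66  65  63  67  67  71  70  74  69  65  70]]
[[ 0.     0.35   0.937]
 [ 0.     0.937 -0.35 ]
 [-1.     0.     0.   ]]
```

Emit:
{"op": "drive_tool", "data": {
  "moves": "0.0241 -0.0425 0 1.45 0;0.0241 -0.0425 0 1.45 0;0.0241 -0.0425 0 1.45 0;0.0241 -0.0425 0 1.45 0;0.0241 -0.0425 0 1.45 0;0.0241 -0.0425 0 1.45 0;0.0241 -0.0425 0 1.45 0;0.0241 -0.0425 0 1.45 0;0.0241 -0.0425 0 1.45 0;0.0241 -0.0425 0 1.45 0;0 0 -0.02 0 0.3;0 0 -0.02 0 0.3",
  "newtons": 30
}}

```text
time: 2.0
ee_pos: [0.4603, 0.1599, 0.1933]
eef_rot: [0.038, 0.706, -0.037, 0.706]
ft_force: [0.1, -0.2, 0.0]
width: 0.0741
```

Emit:
{"op": "drive_tool", "data": {
  "moves": "0.03 0 0 0 0.3;0.03 0 0 0 0.3;0.02 0 0 0 0.3;0.01 0 0 0 0.3;0.01 0 0 0 0.3;0.01 0 0 0 0.3;0.01 0 0 0 0.3;0.01 0 0 0 0.3;0 0 0 0 0.3"
}}

```text
time: 3.12
ee_pos: [0.5904, 0.1602, 0.1934]
eef_rot: [0.037, 0.706, -0.037, 0.706]
ft_force: [-0.8, 0.8, -0.5]
width: 0.061
```

```bash
python3 - <<'E'
from h import *
shot('scene','a1');shot('top','a2')
a=cv2.imread('pics/a1.png')[90:260,170:350];b=cv2.imread('pics/a2.png')[90:260,160:340]
cv2.imwrite('pics/a3.png',cv2.resize(np.hstack([a,b]),(800,378),interpolation=cv2.INTER_CUBIC))
E
```

```text
(no output)
```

View pics/a3.png

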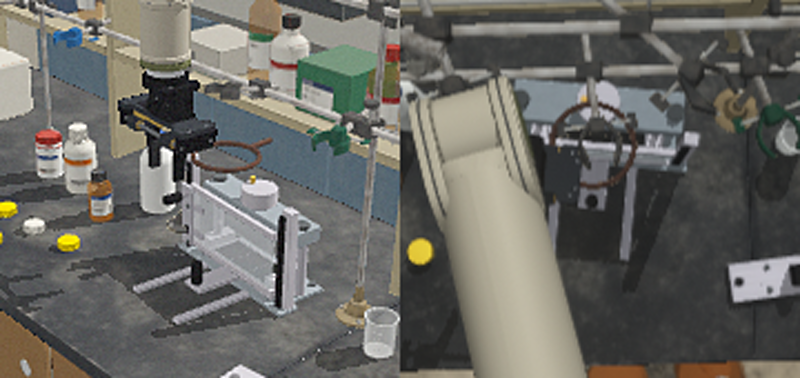

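```bash
python3 - <<'E'
from h import *
a=cv2.imread('pics/a1.png')[110:220,210:310];b=cv2.imread('pics/a2.png')[120:200,200:290]
cv2.imwrite('pics/a4.png',np.hstack([cv2.resize(a,(400,440),interpolation=cv2.INTER_CUBIC),cv2.resize(b,(400,440),interpolation=cv2.INTER_CUBIC)]))
E
```

```text
(no output)
```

View pics/a4.png

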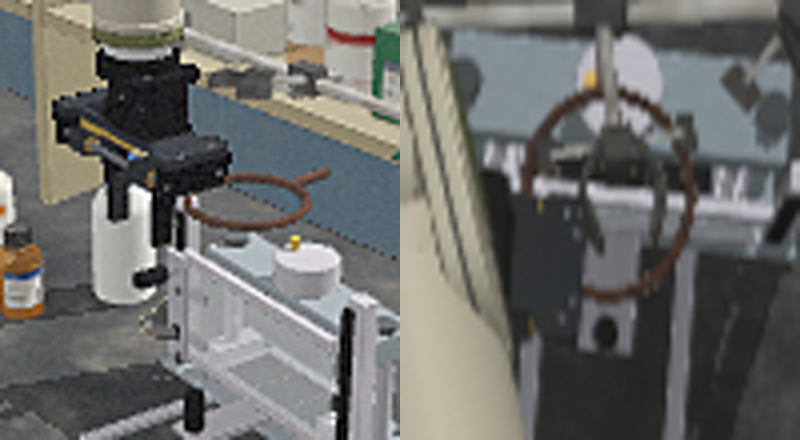

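Emit:
{"op": "drive_tool", "data": {
  "moves": "0 0 -0.003 0 0.3;0 0 -0.003 0 0.3"
}}

```text
time: 3.48
ee_pos: [0.5896, 0.1605, 0.1874]
eef_rot: [0.037, 0.706, -0.037, 0.706]
ft_force: [-1.5, 0.1, -1.0]
width: 0.0608
```

Emit:
{"op": "drive_tool", "data": {
  "moves": "0 0 -0.003 0 0.3;0 0 -0.003 0 0.3"
}}

```text
time: 3.72
ee_pos: [0.5898, 0.1604, 0.1813]
eef_rot: [0.037, 0.706, -0.037, 0.706]
ft_force: [-0.1, 0.5, 0.3]
width: 0.0607
```

Emit:
{"op": "drive_tool", "data": {
  "moves": "0 0 -0.003 0 0.3;0 0 -0.003 0 0.3"
}}

```text
time: 3.98
ee_pos: [0.5899, 0.1605, 0.1754]
eef_rot: [0.037, 0.706, -0.037, 0.706]
ft_force: [0.4, -0.4, 0.7]
width: 0.0609
```

Emit:
{"op": "drive_tool", "data": {
  "moves": "0 0 -0.005 0 0.3;0 0 -0.005 0 0.3;0 0 -0.005 0 0.3"
}}

```text
time: 4.35
ee_pos: [0.5898, 0.1604, 0.1601]
eef_rot: [0.037, 0.706, -0.037, 0.706]
ft_force: [0.1, 0.5, 0.0]
width: 0.0608
```

Emit:
{"op": "drive_tool", "data": {
  "moves": "0.003 0 -0.008 0 0.3;0.003 0 -0.008 0 0.3;0 0 -0.004 0 0.3"
}}

```text
time: 4.72
ee_pos: [0.5958, 0.1603, 0.1397]
eef_rot: [0.037, 0.706, -0.037, 0.706]
ft_force: [0.3, 0.8, 0.1]
width: 0.061
```

```bash
python3 - <<'E'
from h import *
shot('scene','b1');shot('top','b2')
a=cv2.imread('pics/b1.png')[130:240,200:300];b=cv2.imread('pics/b2.png')[120:200,200:290]
cv2.imwrite('pics/b4.png',np.hstack([cv2.resize(a,(400,440),interpolation=cv2.INTER_CUBIC),cv2.resize(b,(400,440),interpolation=cv2.INTER_CUBIC)]))
E
```

```text
(no output)
```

View pics/b4.png

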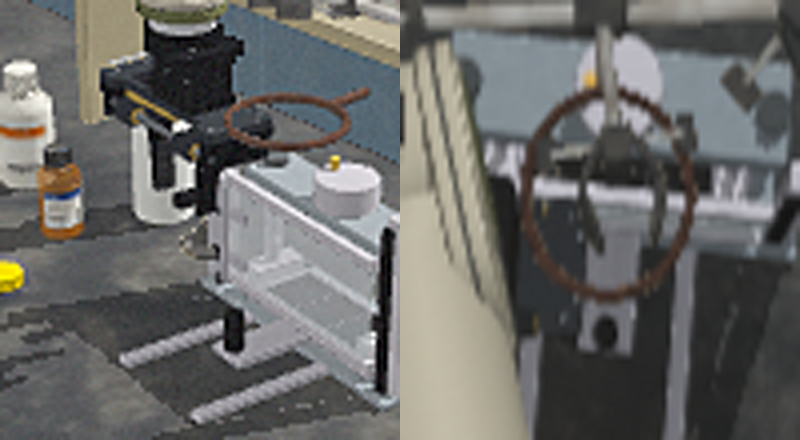

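Emit:
{"op": "drive_tool", "data": {
  "moves": "0.002 0 -0.01 0 0.3;0.002 0 -0.01 0 0.3;0 0 0 0 0.3;0 0 0 0 0.9;0 0 0 0 0.9;0 0 0 0 0.9;0 0 0 0 0.9;0 0 0 0 0.9",
  "newtons": 30
}}

```text
time: 5.82
ee_pos: [0.6, 0.1613, 0.1208]
eef_rot: [0.037, 0.706, -0.036, 0.706]
ft_force: [1.5, 12.4, -1.1]
width: 0.0186
```

Emit:
{"op": "drive_tool", "data": {
  "moves": "0 0.002 0.006 0 0.9;0 0 0.01 0 0.9;0 0 0.01 0 0.9;0 0 0.01 0 0.9;0 0 0.01 0 0.9;0 0 0.01 0 0.9;0 0 0.01 0 0.9;0 0 0.01 0 0.9;0 0 0.01 0 0.9;0 0 0.01 0 0.9;0 0 0.01 0 0.9;0 0 0.01 0 0.9;0 0 0 0 0.9;0 0 0 0 0.9"
}}

```text
time: 7.58
ee_pos: [0.5999, 0.1624, 0.2366]
eef_rot: [0.037, 0.706, -0.037, 0.706]
ft_force: [4.8, 0.3, -5.0]
width: 0.0169
```

```bash
python3 - <<'E'
from h import *
print(r.read_state()['ee_pos'])
shot('scene','c1');shot('top','c2')
a=cv2.imread('pics/c1.png')[130:240,200:300];b=cv2.imread('pics/c2.png')[120:200,200:290]
cv2.imwrite('pics/c4.png',np.hstack([cv2.resize(a,(400,440),interpolation=cv2.INTER_CUBIC),cv2.resize(b,(400,440),interpolation=cv2.INTER_CUBIC)]))
E
```

```text
[0.5998966  0.16241367 0.23657464]
```

View pics/c4.png

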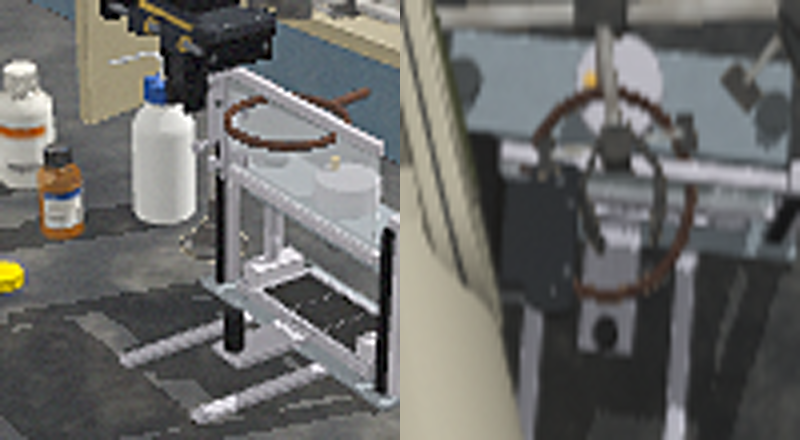

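```bash
python3 - <<'E'
from h import *
s=cams.camera('scene')
for p in[(.64,.16),(.625,-.07)]:
  for dz in(0,.105,.11,.116,.12): print(p,dz,np.round(proj(s,(*p,.142+dz)),1))
a=cv2.imread('pics/b1.png')[150:240,230:330];b=cv2.imread('pics/c1.png')[130:220,230:330]
cv2.imwrite('pics/c5.png',np.hstack([cv2.resize(a,(400,360),interpolation=cv2.INTER_CUBIC),cv2.resize(b,(400,360),interpolation=cv2.INTER_CUBIC)]))
cv2.imwrite('pics/c6.png',cv2.resize(b[:50,10:40],(360,600),interpolation=cv2.INTER_CUBIC))
g1=cv2.imread('pics/b1.png',0);g2=cv2.imread('pics/c1.png',0)
for u in range(262,296,6):
    print(u, g1[150:200,u].tolist() if 0 else '', np.argmax(np.abs(np.diff(g1[150:210,u].astype(int)))) )
E
```

```text
(0.64, 0.16) 0 [253.4 173. ]
(0.64, 0.16) 0.105 [253.4 148.3]
(0.64, 0.16) 0.11 [253.4 147.1]
(0.64, 0.16) 0.116 [253.4 145.6]
(0.64, 0.16) 0.12 [253.4 144.6]
(0.625, -0.07) 0 [292.8 194.9]
(0.625, -0.07) 0.105 [294.  168.4]
(0.625, -0.07) 0.11 [294.1 167.1]
(0.625, -0.07) 0.116 [294.2 165.5]
(0.625, -0.07) 0.12 [294.2 164.5]
262  20
268  21
274  32
280  35
286  20
292  21
```

View pics/c5.png

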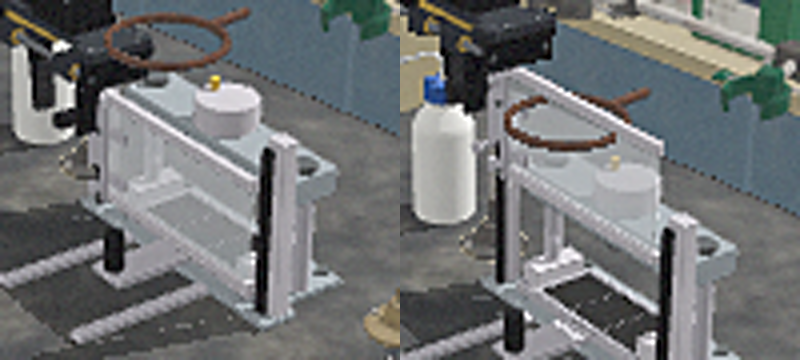

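View pics/c6.png

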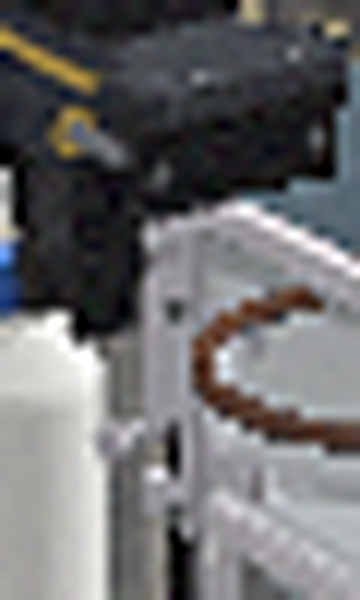

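Emit:
{"op": "drive_tool", "data": {
  "moves": "0.0005 0.005 0 0 0.9;0.0005 0.005 0 0 0.9;0.0005 0.005 0 0 0.9;0.0005 0.005 0 0 0.9;0.0004 0.003 0 0 0.9;0 0 0 0 0.9;0 0 0 0 0.9"
}}

```text
time: 8.6
ee_pos: [0.6024, 0.1845, 0.2362]
eef_rot: [0.037, 0.706, -0.038, 0.706]
ft_force: [5.2, -4.2, -5.5]
width: 0.0169
```

Emit:
{"op": "drive_tool", "data": {
  "moves": "0 0 -0.004 0 0.9;0 0 -0.004 0 0.9;0 0 -0.004 0 0.9;0 0 0 0 0.9"
}}

```text
time: 9.1
ee_pos: [0.6025, 0.1845, 0.2253]
eef_rot: [0.037, 0.706, -0.038, 0.706]
ft_force: [0.6, -4.9, 2.0]
width: 0.0171
```

```bash
python3 - <<'E'
from h import *
shot('scene','d1')
b=cv2.imread('pics/d1.png')[130:220,230:330]
cv2.imwrite('pics/d6.png',np.hstack([cv2.resize(b[:50,10:40],(360,600),interpolation=cv2.INTER_CUBIC),cv2.resize(b,(400,600))]))
E
```

```text
(no output)
```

View pics/d6.png

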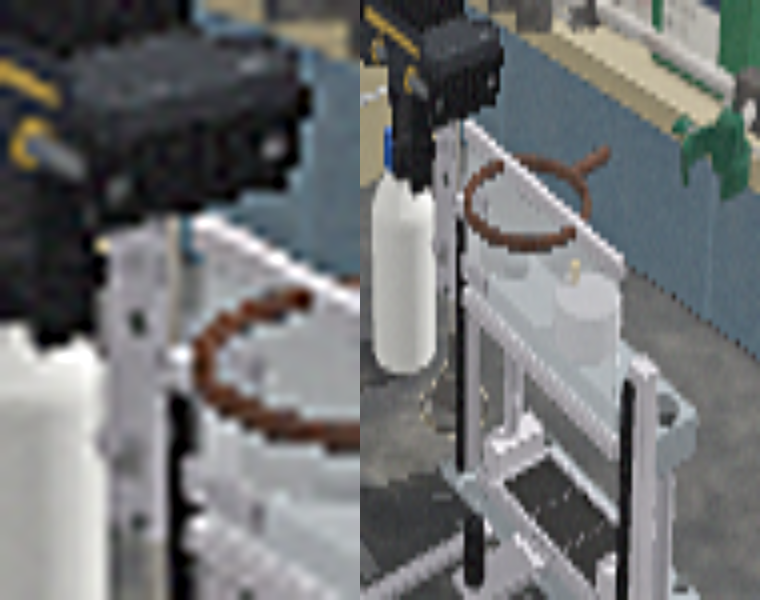

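Emit:
{"op": "drive_tool", "data": {
  "moves": "0 -0.001 0 0 0.9;0 0 0 0 0.4;0 0 0 0 0.4;0 0 0 0 0.4;0 0 0 0 0.4;0 0 0.015 0 0.4;0 0 0.025 0 0.4;0 0 0.02 0 0.4;0 0 0 0 0.4"
}}

```text
time: 10.28
ee_pos: [0.6031, 0.1846, 0.287]
eef_rot: [0.038, 0.705, -0.036, 0.707]
ft_force: [0.1, 0.3, 0.6]
width: 0.0525
```

```bash
python3 - <<'E'
from h import *
shot('scene','e1')
b=cv2.imread('pics/e1.png')[130:220,230:330]
cv2.imwrite('pics/e6.png',np.hstack([cv2.resize(b[:50,10:40],(360,600),interpolation=cv2.INTER_CUBIC),cv2.resize(b,(400,600))]))
E
```

View pics/e6.png

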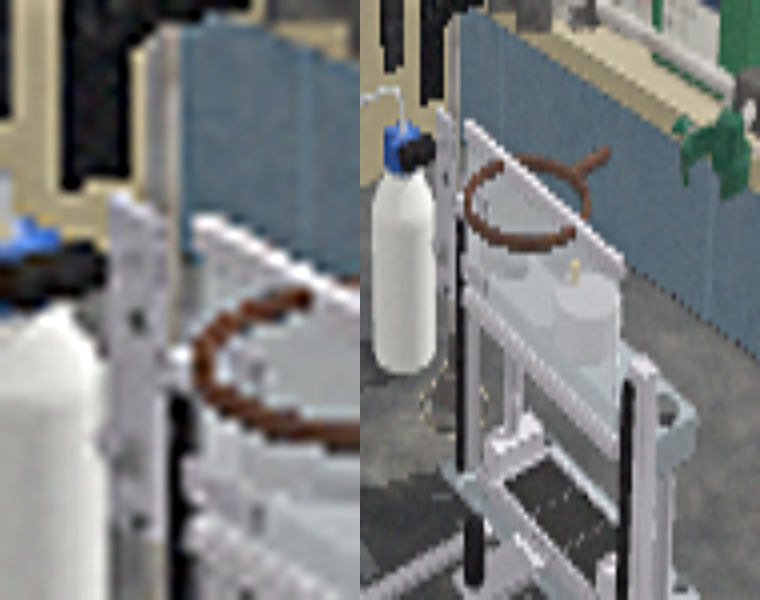

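Emit:
{"op": "drive_tool", "data": {
  "moves": "-0.05 0 0 0 0.4;-0.05 0 0 0 0.4;0 -0.044 -0.02 0 0.4;0 -0.044 -0.04 0 0.4;0 -0.043 -0.05 0 0.4;0 0 -0.05 0 0.4;0 0 -0.05 0 0.4;0 0 -0.035 0 0.4;0.02 0 0 0 0.4;0.015 0 0 0 0.4;0 0 0 0 0.4"
}}

```text
time: 11.7
ee_pos: [0.5372, 0.0555, 0.0414]
eef_rot: [0.037, 0.706, -0.037, 0.706]
ft_force: [0.3, -0.4, -0.8]
width: 0.0522
```

```bash
python3 - <<'E'
from h import *
shot('scene','f1');shot('top','f2')
a=cv2.imread('pics/f1.png')[150:250,210:310];b=cv2.imread('pics/f2.png')[120:200,200:290]
cv2.imwrite('pics/f4.png',np.hstack([cv2.resize(a,(400,440),interpolation=cv2.INTER_CUBIC),cv2.resize(b,(400,440),interpolation=cv2.INTER_CUBIC)]))
E
```

```text
(no output)
```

View pics/f4.png

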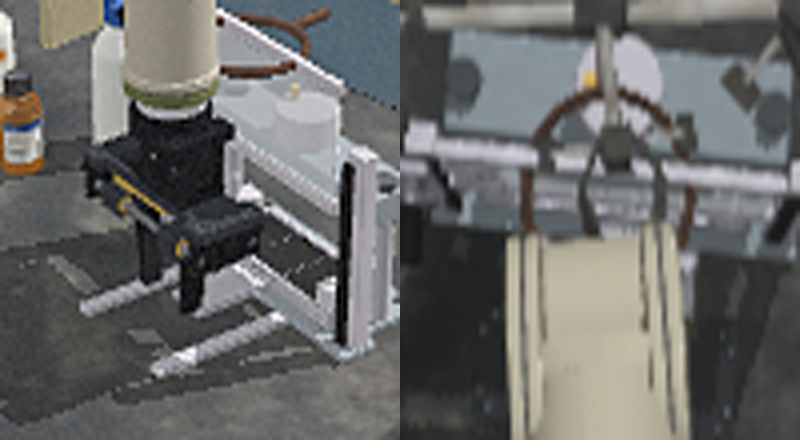

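Emit:
{"op": "drive_tool", "data": {
  "moves": "0.012 -0.001 0 0 0.4;0.011 0 0 0 0.4;0 0 0 0 0.4;0 0 0 0 0.9;0 0 0 0 0.9;0 0 0 0 0.9;0 0 0 0 0.9",
  "newtons": 20
}}

```text
time: 12.68
ee_pos: [0.5603, 0.0567, 0.0423]
eef_rot: [0.038, 0.706, -0.036, 0.706]
ft_force: [2.7, 14.6, -4.1]
width: 0.0203
```

Emit:
{"op": "drive_tool", "data": {
  "moves": "0 0.0025 0 0 0.9;-0.01 0.001 0 0 0.9;-0.015 0.0015 0 0 0.9;-0.015 0.0016 0 0 0.9;-0.015 0.0016 0 0 0.9;-0.015 0.0016 0 0 0.9;-0.015 0.0016 0 0 0.9;-0.015 0.0016 0 0 0.9;-0.015 0.0016 0 0 0.9;-0.01 0.001 0 0 0.9;-0.01 0.001 0 0 0.9;-0.005 0.0006 0 0 0.9;0 0 0 0 0.9;0 0 0 0 0.9"
}}

```text
time: 14.42
ee_pos: [0.4223, 0.073, 0.0429]
eef_rot: [0.038, 0.704, -0.036, 0.708]
ft_force: [11.8, 6.0, -10.5]
width: 0.0191
```

Emit:
{"op": "drive_tool", "data": {
  "moves": "0.001 0 0 0 0.9;0 0 0 0 0.3;0 0 0 0 0.3;0 0 0 0 0.3;0 0 0.03 0 0.3;0 0 0.04 0 0.3;0 0 0.04 0 0.3;0 0.05 0 0 0;0 0.05 0 0 0;0 0.06 0 0 0;0 0.06 0 0 0;0 0.06 0 0 0;0 0 0 0 0"
}}

```text
time: 16.05
ee_pos: [0.4193, 0.3563, 0.1514]
eef_rot: [0.035, 0.707, -0.035, 0.706]
ft_force: [-1.0, -0.7, 0.4]
width: 0.0869
```

```bash
python3 - <<'E'
from h import *
shot('scene','g1');shot('top','g2')
a=cv2.imread('pics/g1.png')[140:280,210:350];b=cv2.imread('pics/g2.png')[120:240,180:300]
cv2.imwrite('pics/g4.png',np.hstack([cv2.resize(a,(400,440),interpolation=cv2.INTER_CUBIC),cv2.resize(b,(400,440),interpolation=cv2.INTER_CUBIC)]))
E
```

```text
(no output)
```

View pics/g4.png

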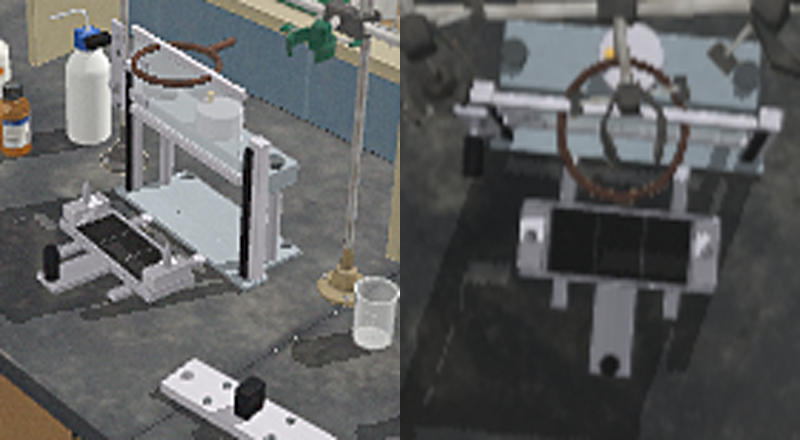

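View pics/g2.png

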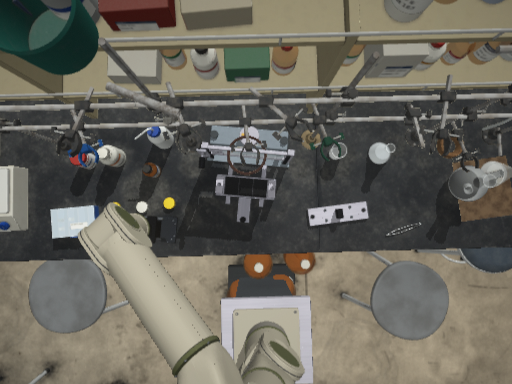

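```bash
python3 - <<'E'
from h import *
t=cams.camera('top');s=cams.camera('scene');im=t['color']
g=im.max(2);np.set_printoptions(linewidth=250)
print('cols 214..276 rows 170..204 (every)');print(g[170:206,213:277:2])
hsv=cv2.cvtColor(im,cv2.COLOR_RGB2HSV)
m=((hsv[...,1]<40)&(hsv[...,2]>165)).astype(np.uint8)
n,l,st,ce=cv2.connectedComponentsWithStats(m)
for i in range(1,n):
    if st[i,4]>40 and 190<ce[i][1]<225 and ce[i][0]<160: print('cap',ce[i].round(1),st[i], onz(t,*ce[i],0.015).round(4))
g=cv2.imread('pics/g2.png')
cv2.imwrite('pics/g5.png',cv2.resize(g[165:225,205:285],(800,600),interpolation=cv2.INTER_CUBIC))
g=cv2.imread('pics/g1.png')
cv2.imwrite('pics/g6.png',cv2.resize(g[190:240,215:285],(800,571),interpolation=cv2.INTER_CUBIC))
E
```

```text
cols 214..276 rows 170..204 (every)
[[35 35 34 ... 46 48 56]
 [34 34 35 ... 46 50 65]
 [34 33 36 ... 45 52 67]
 ...
 [47 44 45 ... 38 56 56]
 [46 44 43 ... 38 55 57]
 [43 42 43 ... 37 55 58]]
cap [  5.7 190.7] [  0 166  14  51 550] [0.5526 0.9086 0.015 ]
cap [141.2 206.7] [136 202  11  11  95] [0.4829 0.4295 0.015 ]
cap [ 73.3 223.7] [  51  205   56   61 1259] [0.4293 0.6693 0.015 ]
cap [121.1 222.8] [109 205  29  35 161] [0.428 0.501 0.015]
```

View pics/g5.png

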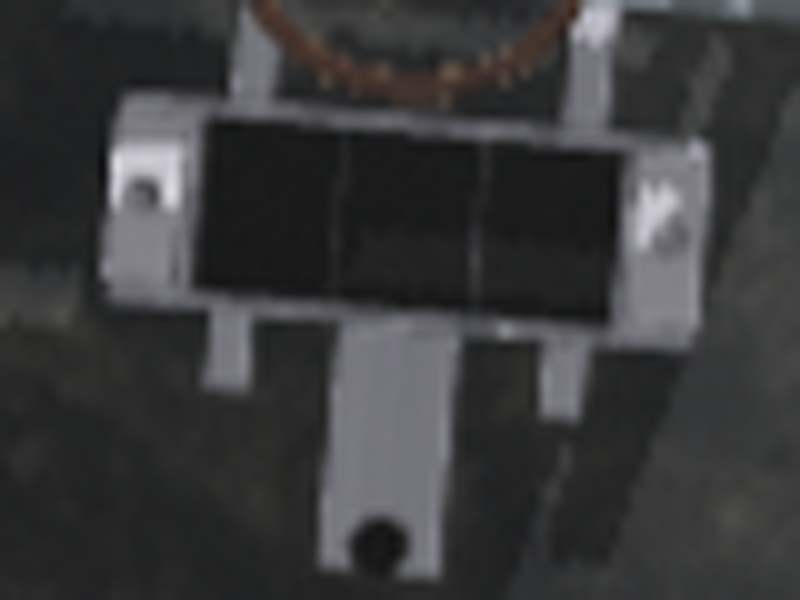

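View pics/g6.png

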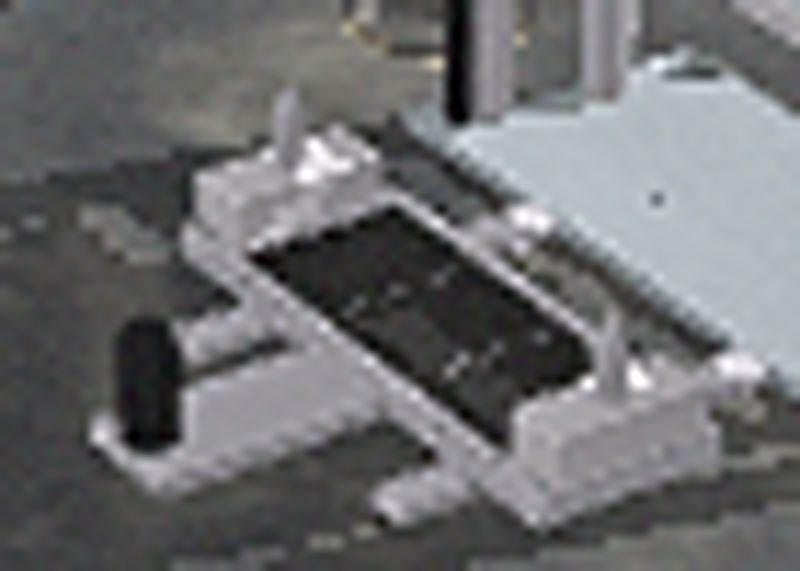

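```bash
cat > n.py <<'E'
from h import *
t=cams.camera('top');s=cams.camera('scene')
T=lambda u,v:(205+(u+.5)/10-.5,165+(v+.5)/10-.5)
k=800/70;S=lambda u,v:(215+(u+.5)/k-.5,190+(v+.5)/k-.5)
fl=np.array([onz(t,*T(*p),.020) for p in[(203,120),(625,155),(608,322),(193,287)]])
print('floor c',fl.mean(0).round(4),'sizes',np.linalg.norm(fl[0]-fl[1]),np.linalg.norm(fl[1]-fl[2]))
d=(fl[0]+fl[3]-fl[1]-fl[2]);print('yaw y',np.degrees(np.arctan2(-d[0],d[1])))
ol=np.array([onz(t,*T(*p),.039) for p in[(120,95),(710,140),(698,345),(105,300)]])
print('outer c',ol.mean(0).round(4));d=(ol[0]+ol[3]-ol[1]-ol[2]);print('yaw',np.degrees(np.arctan2(-d[0],d[1])),np.linalg.norm(d)/2)
pl,e1=tri(s,S(290,94),t,T(143,190));pr,e2=tri(s,S(612,312),t,T(672,232));print(pl.round(4),e1,pr.round(4),e2,((pl+pr)/2).round(4))
A=onz(t,*T(143,192),.06);B=onz(t,*T(672,234),.06);print('pins@.06',A.round(4),B.round(4),((A+B)/2).round(4),np.linalg.norm(A-B))
K=onz(t,*T(380,545),.058);print('knob',K.round(4), 'nest from knob', (K+.115*np.array([np.cos(.106),-np.sin(.106),0])).round(4))
f=np.array([onz(s,*S(*p),.020) for p in[(393,205),(597,350),(500,447),(253,258)]]) # scene floor approx
print('scene floor',f.mean(0).round(4))
E
python3 n.py
```

```text
floor c [0.544  0.0589 0.02  ] sizes 0.15038837479650574 0.05966318762355825
yaw y -6.309751884551964
outer c [0.5431 0.0582 0.039 ]
yaw -5.878946477241283 0.20733919610042603
[0.5554 0.1469 0.0668] 0.0038342859109593585 [ 0.5361 -0.0335  0.069 ] 0.003926331469502455 [0.5458 0.0567 0.0679]
pins@.06 [0.5538 0.1487 0.06  ] [ 0.5345 -0.0327  0.06  ] [0.5441 0.058  0.06  ] 0.1824592588589243
knob [0.4305 0.0704 0.058 ] nest from knob [0.5449 0.0582 0.058 ]
scene floor [0.5494 0.0636 0.02  ]
```

Emit:
{"op": "drive_tool", "data": {
  "moves": "0.0318 0.0371 0 0 0;0.0318 0.0371 0 0 0;0 0 -0.05 0 0;0 0 -0.05 0 0;0 0 -0.02 0 0;0 0 -0.018 0 0;0 0 0 0 0;0 0 0 0 0.7;0 0 0 0 0.7;0 0 0 0 0.7;0 0 0 0 0.7;0 0 0 0 0.7",
  "newtons": 15
}}

```text
time: 17.85
ee_pos: [0.4849, 0.4262, 0.0143]
eef_rot: [0.037, 0.706, -0.037, 0.706]
ft_force: [0.4, -0.0, 0.2]
width: 0.0452
```

Emit:
{"op": "drive_tool", "data": {
  "moves": "0 0 0 0 0.7;0 0 0 0 0.7;0 0 0 0 0.7"
}}

```text
time: 18.23
ee_pos: [0.4849, 0.4261, 0.0142]
eef_rot: [0.037, 0.706, -0.037, 0.706]
ft_force: [-1.1, 0.3, 1.3]
width: 0.0412
```

```bash
python3 - <<'E'
from h import *
shot('scene','i1')
a=cv2.imread('pics/i1.png')[150:220,140:240]
cv2.imwrite('pics/i4.png',cv2.resize(a,(800,560),interpolation=cv2.INTER_CUBIC))
E
```

```text
(no output)
```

View pics/i4.png

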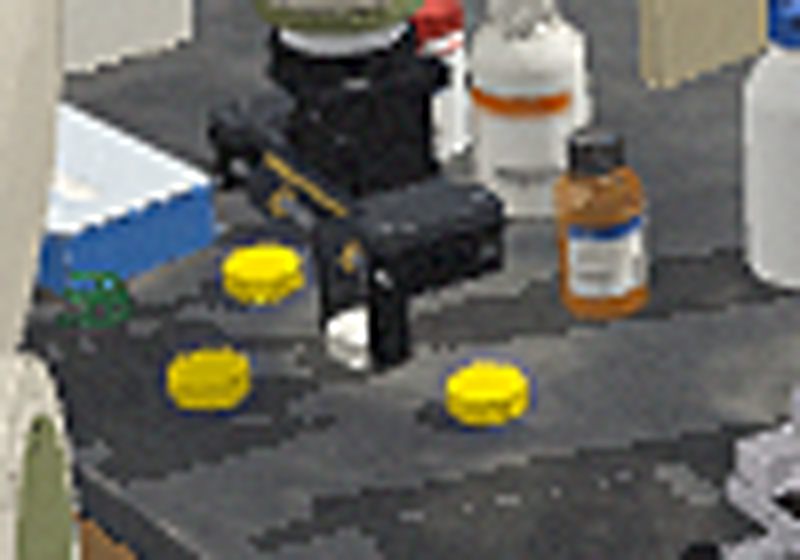

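Emit:
{"op": "drive_tool", "data": {
  "moves": "0 0 0.02 0 0.7;0 0 0.05 0 0.7;0 0 0.05 0 0.7;0 -0.0459 0 0 0.7;0 -0.0459 0 0 0.7;0 -0.0459 0 0 0.7;0 -0.0459 0 0 0.7;0 -0.0459 0 0 0.7;0 -0.0459 0 0 0.7;0 -0.0459 0 0 0.7;0 -0.0459 0 0 0.7;0.03 0 0 0 0.7;0.029 0 0 0 0.7;0 0 0 0 0.7;0 0 0 0 0.7",
  "newtons": 25
}}

```text
time: 20.15
ee_pos: [0.5435, 0.0589, 0.1348]
eef_rot: [0.037, 0.706, -0.037, 0.706]
ft_force: [0.4, 0.1, 0.3]
width: 0.0408
```

Width still 40.8 mm, so the cap is held. Lowering.

Emit:
{"op": "drive_tool", "data": {
  "moves": "0 0 -0.04 0 0.7;0 0 -0.03 0 0.7;0 0 -0.015 0 0.7;0 0 -0.008 0 0.7;0 0 -0.004 0 0.7;0 0 -0.002 0 0.7;0 0 0 0 0.7"
}}

```text
time: 21.02
ee_pos: [0.5442, 0.059, 0.0356]
eef_rot: [0.037, 0.706, -0.037, 0.706]
ft_force: [-0.4, -1.4, 0.1]
width: 0.041
```

Emit:
{"op": "drive_tool", "data": {
  "moves": "0 0 -0.0015 0 0.7;0 0 0 0 0.7"
}}

```text
time: 21.28
ee_pos: [0.5443, 0.059, 0.0341]
eef_rot: [0.037, 0.706, -0.037, 0.706]
ft_force: [-0.8, -0.5, 4.6]
width: 0.0407
```

Emit:
{"op": "drive_tool", "data": {
  "moves": "0 0 0 0 0.3;0 0 0 0 0.3;0 0 0 0 0.3;0 0 0.02 0 0.3;0 0 0.05 0 0.3;0 0 0.04 0 0.3;-0.03 -0.04 0 0 0.2;-0.03 -0.05 0 0 0.2;-0.03 -0.05 0 0 0.2;0 -0.05 0 0 0.2;0 0 0 0 0.2"
}}

```text
time: 22.65
ee_pos: [0.4532, -0.1347, 0.144]
eef_rot: [0.039, 0.706, -0.039, 0.706]
ft_force: [0.6, 0.4, 0.7]
width: 0.0695
```

```bash
python3 - <<'E'
from h import *
shot('scene','j1');shot('top','j2')
a=cv2.imread('pics/j1.png')[170:310,220:380];b=cv2.imread('pics/j2.png')[140:240,205:385]
cv2.imwrite('pics/j4.png',np.vstack([cv2.resize(a,(343,300),interpolation=cv2.INTER_CUBIC),cv2.resize(b,(540,300),interpolation=cv2.INTER_CUBIC)[:,:343]]) if 0 else np.hstack([cv2.resize(a,(320,280),interpolation=cv2.INTER_CUBIC),cv2.resize(b,(480,280),interpolation=cv2.INTER_CUBIC)]))
E
```

```text
(no output)
```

View pics/j4.png

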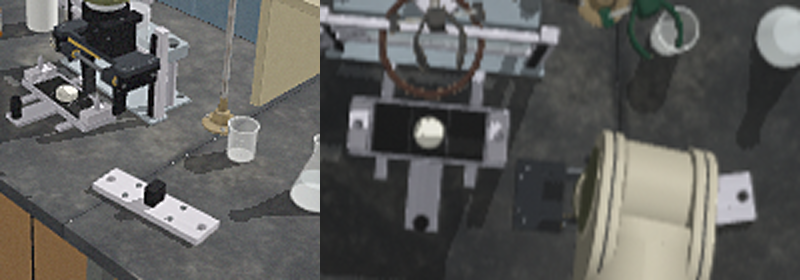

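```bash
cat > p.py <<'E'
from h import *
import sys
t=cams.camera('top');s=cams.camera('scene')
im=cv2.imread(sys.argv[1])[:,:,::-1]; im2=cv2.imread(sys.argv[2])[:,:,::-1]
hsv=cv2.cvtColor(np.ascontiguousarray(im),cv2.COLOR_RGB2HSV)
m=np.zeros(im.shape[:2],np.uint8); m[195:235,300:378]=((hsv[...,1]<50)&(hsv[...,2]>130))[195:235,300:378]
c=max(cv2.findContours(m,0,2)[0],key=cv2.contourArea)
h=cv2.minAreaRect(c);print(h)
bx=cv2.boxPoints(h);W=np.array([onz(t,*p,.012) for p in bx]);print(W.round(4),W.mean(0).round(4))
for i in range(2): print('side',np.linalg.norm(W[i]-W[i+1]).round(4),np.degrees(np.arctan2(*(W[i+1]-W[i])[1::-1])).round(2))
cv2.imwrite('pics/p1.png',cv2.resize(im[195:235,300:380,::-1],(800,400),interpolation=cv2.INTER_CUBIC))
cv2.imwrite('pics/p2.png',cv2.resize(im2[245:295,255:335,::-1],(800,500),interpolation=cv2.INTER_CUBIC))
E
python3 p.py pics/g2.png pics/g1.png
```

```text
((337.61358642578125, 213.14537048339844), (17.32127571105957, 58.940975189208984), 82.47618103027344)
[[ 0.461  -0.1596  0.012 ]
 [ 0.4829 -0.3691  0.012 ]
 [ 0.4216 -0.3745  0.012 ]
 [ 0.3999 -0.1655  0.012 ]] [ 0.4413 -0.2672  0.012 ]
side 0.2107 -84.04
side 0.0615 -174.95
```

View pics/p1.png

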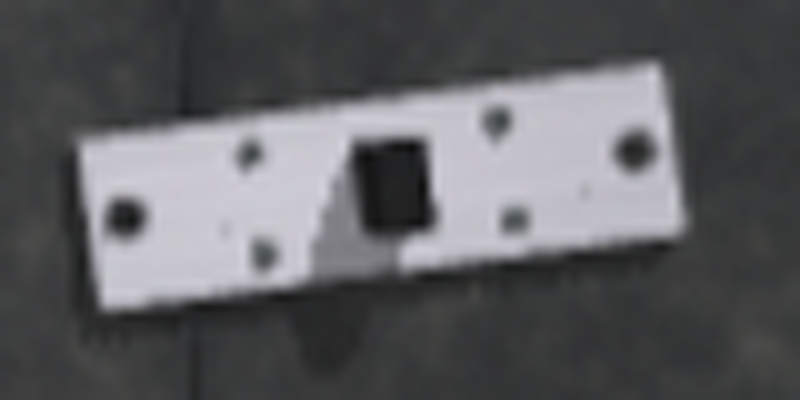

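View pics/p2.png

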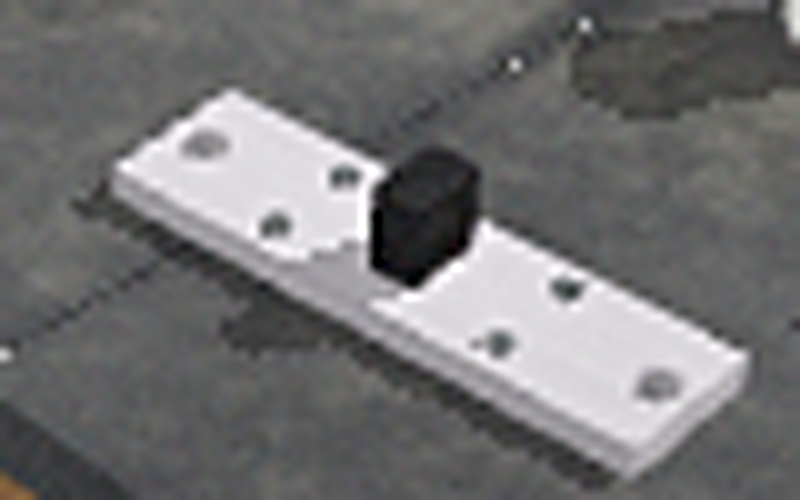

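```bash
python3 - <<'E'
from h import *
a=cv2.imread('pics/g1.png',0)[245:300,258:332].astype(int);b=cv2.imread('pics/j1.png',0)[245:300,258:332].astype(int)
print('mean diff',abs(a-b).mean(), abs(a-b).max())
E
```

```text
mean diff 2.5515970515970516 17
```

Emit:
{"op": "drive_tool", "data": {
  "moves": "-0.003 -0.044 0 4 0.3;-0.0045 -0.044 0 4 0.3;-0.0045 -0.0433 0 4 0.3;0 0 -0.04 0 0.3;0 0 -0.04 0 0.3;0 0 -0.02 0 0.3;0 0 0 0 0.3"
}}

```text
time: 23.72
ee_pos: [0.4414, -0.2609, 0.0423]
eef_rot: [-0.037, 0.707, 0.038, 0.705]
ft_force: [-0.3, -0.7, -0.1]
width: 0.0605
```

```bash
python3 - <<'E'
from h import *
from scipy.spatial.transform import Rotation as R
st=r.read_state();M=R.from_quat(st['eef_rot']).as_matrix();print(st['ee_pos'].round(4),np.degrees(np.arctan2(M[1,1],M[0,1])))
shot('scene','k1')
a=cv2.imread('pics/k1.png')[210:300,255:355]
cv2.imwrite('pics/k4.png',cv2.resize(a,(660,594),interpolation=cv2.INTER_CUBIC))
E
```

```text
[ 0.4414 -0.2609  0.0423] 96.10622197082552
```

View pics/k4.png

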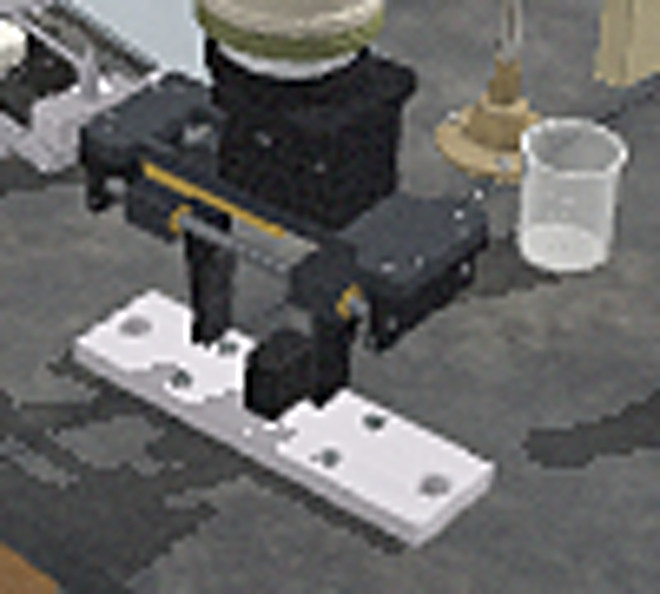

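Emit:
{"op": "drive_tool", "data": {
  "moves": "0 -0.0052 0 0 0.3;0 0 -0.008 0 0.3;0 0 -0.0065 0 0.3;0 0 0 0 0.3;0 0 0 0 0.85;0 0 0 0 0.85;0 0 0 0 0.85;0 0 0 0 0.85;0 0 0 0 0.85",
  "newtons": 25
}}

```text
time: 24.9
ee_pos: [0.4419, -0.2675, 0.0292]
eef_rot: [-0.037, 0.706, 0.037, 0.706]
ft_force: [-0.3, -0.1, 0.7]
width: 0.0198
```

Emit:
{"op": "drive_tool", "data": {
  "moves": "0 0 0 0 0.85;0 0 0.01 0 0.85;0 0 0.03 0 0.85;0 0 0.04 0 0.85;0 0 0.04 0 0.85;0 0 0 0 0.85",
  "newtons": 45
}}

```text
time: 25.65
ee_pos: [0.4432, -0.2685, 0.1522]
eef_rot: [-0.037, 0.704, 0.036, 0.708]
ft_force: [-0.2, 0.4, -4.6]
width: 0.0199
```

```bash
python3 - <<'E'
from h import *
shot('scene','l1')
a=cv2.imread('pics/l1.png')[170:290,245:365]
cv2.imwrite('pics/l4.png',cv2.resize(a,(600,600),interpolation=cv2.INTER_CUBIC))
E
```

```text
(no output)
```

View pics/l4.png

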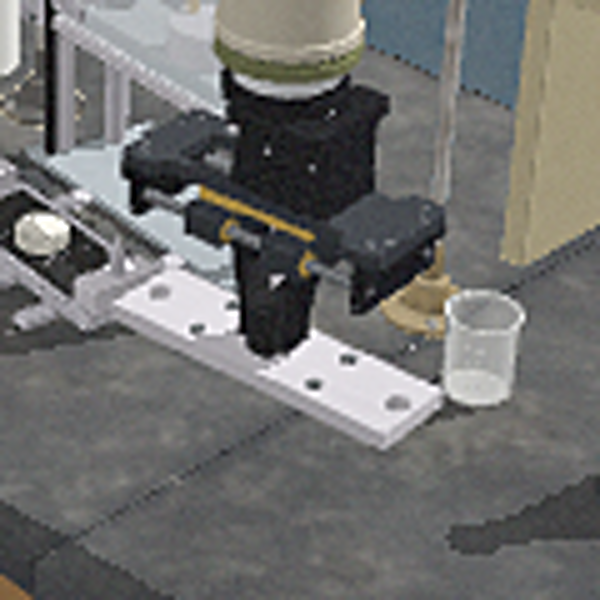

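Emit:
{"op": "drive_tool", "data": {
  "moves": "0 0.045 0 -2 0.85;0 0.045 0 -2 0.85;0 0.045 0 -2 0.85;0 0.045 0 -2 0.85;0 0.045 0 -2 0.85;0 0.045 0 -2.2 0.85;0.03 0.045 0 0 0.85;0.035 0.012 0 0 0.85;0.034 0 0 0 0.85;0 0 0 0 0.85;0 0 0 0 0.85"
}}

```text
time: 27.08
ee_pos: [0.5396, 0.059, 0.1477]
eef_rot: [0.038, 0.707, -0.039, 0.705]
ft_force: [-0.9, -0.6, -3.5]
width: 0.0197
```

```bash
cat > st.py <<'E'
from h import *
from scipy.spatial.transform import Rotation as R
st=r.read_state();M=R.from_quat(st['eef_rot']).as_matrix();print(st['ee_pos'].round(4),'jaw',np.degrees(np.arctan2(M[1,1],M[0,1])).round(2),'xax',M[:,0].round(4),st['ft_force'].round(1),st['torque'].round(2),st['width'].round(4))
E
python3 st.py; python3 - <<'E'
from h import *
shot('scene','m1');shot('top','m2')
a=cv2.imread('pics/m1.png')[160:260,210:320]
cv2.imwrite('pics/m4.png',cv2.resize(a,(660,600),interpolation=cv2.INTER_CUBIC))
E
```

```text
Traceback (most recent call last):
  File "st.py", line 3, in <module>
    st=r.read_state();M=R.from_quat(st['eef_rot']).as_matrix();print(st['ee_pos'].round(4),'jaw',np.degrees(np.arctan2(M[1,1],M[0,1])).round(2),'xax',M[:,0].round(4),st['ft_force'].round(1),st['torque'].round(2),st['width'].round(4))
                                                                                                                                                                                                                    ^^^^^^^^^^^^^^^^^
AttributeError: 'float' object has no attribute 'round'
```

View pics/m4.png

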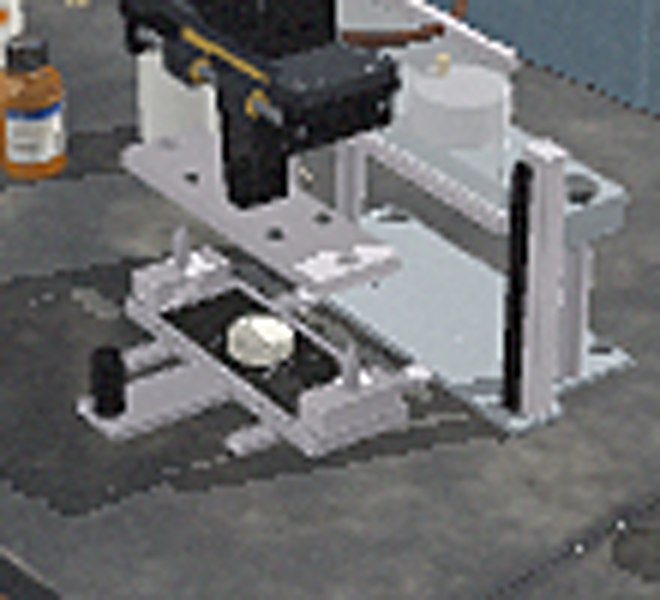

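View pics/m2.png

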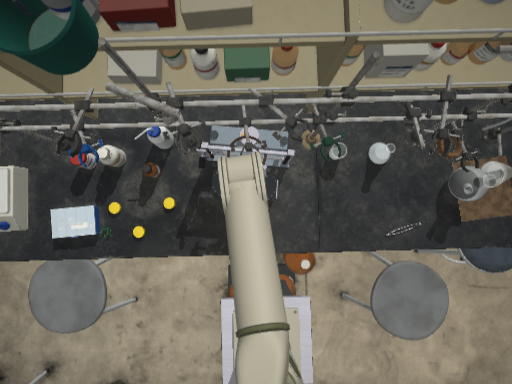

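Emit:
{"op": "drive_tool", "data": {
  "moves": "0.0054 0 -0.02 0 0.85;0 0 -0.02 0 0.85;0 0 0 0 0.85;0 0 0 0 0.85"
}}

```text
time: 27.68
ee_pos: [0.5464, 0.0594, 0.1101]
eef_rot: [0.038, 0.706, -0.038, 0.706]
ft_force: [0.5, -0.3, -3.4]
width: 0.0198
```

```bash
sed -i "s/st\['width'\].round(4)/round(st['width'],4)/" st.py; python3 st.py; python3 - <<'E'
from h import *
s=shot('scene','n1')
a=cv2.imread('pics/n1.png')[180:260,210:320]
cv2.imwrite('pics/n4.png',cv2.resize(a,(797,580),interpolation=cv2.INTER_CUBIC))
E
```

```text
[0.5464 0.0594 0.1101] jaw 83.79 xax [ 8.e-04  5.e-04 -1.e+00] [ 0.5 -0.3 -3.4] [0.06 0.   0.01] 0.0198
```

View pics/n4.png

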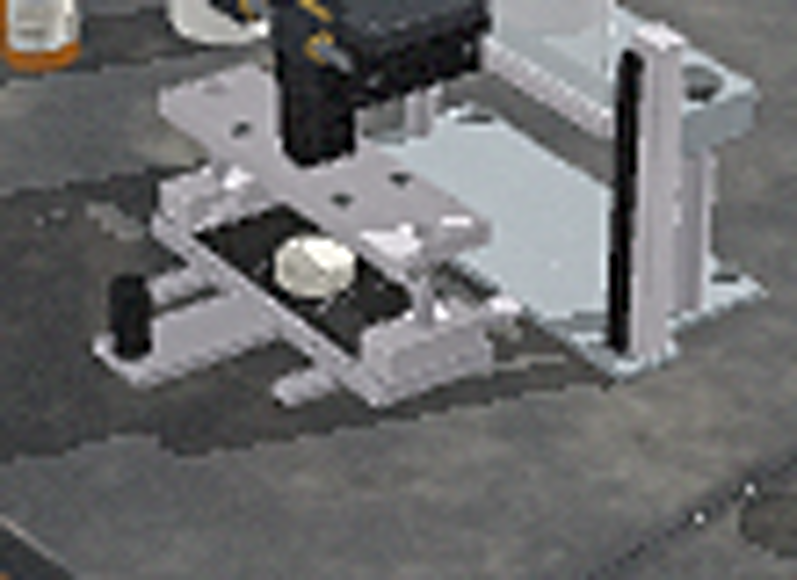

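```bash
python3 - <<'E'
from h import *
s=cams.camera('scene');a=cv2.imread('pics/n1.png')
c=np.array([.5458,.0594]);y=np.radians(-6.2);Rm=np.array([[np.cos(y),-np.sin(y)],[np.sin(y),np.cos(y)]])
k=797/110
big=cv2.resize(a[180:260,210:320],(797,580),interpolation=cv2.INTER_CUBIC)
for dx,dy in[(.03,.105),(.03,-.105),(-.03,-.105),(-.03,.105),(0,.092),(0,-.092)]:
    p=c+Rm@np.array([dx,dy]); u,v=proj(s,(*p,.093)); cv2.circle(big,(int((u-210+.5)*k),int((v-180+.5)*k)),3,(0,0,255),-1)
n=np.array([.5443,.0588])
for dy in(.092,-.092):
    p=n+Rm@np.array([0,dy]); u,v=proj(s,(*p,.067)); cv2.circle(big,(int((u-210+.5)*k),int((v-180+.5)*k)),3,(255,0,0),-1)
    u,v=proj(s,(*p,.039)); cv2.circle(big,(int((u-210+.5)*k),int((v-180+.5)*k)),3,(0,255,0),-1)
cv2.imwrite('pics/n5.png',big)
E
```

```text
(no output)
```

View pics/n5.png

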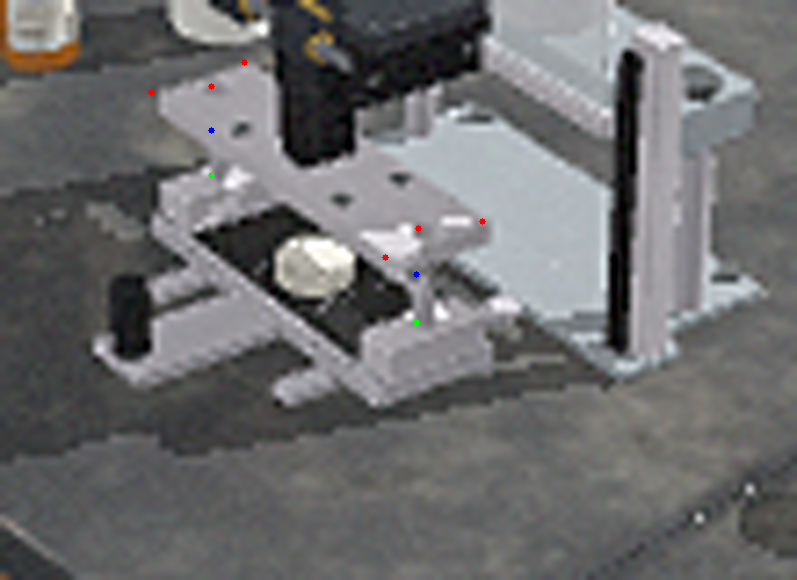

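Emit:
{"op": "drive_tool", "data": {
  "moves": "-0.0015 -0.0003 -0.008 0 0.85;0 0 -0.006 0 0.85;0 0 0 0 0.85"
}}

```text
time: 28.15
ee_pos: [0.5443, 0.059, 0.0945]
eef_rot: [0.038, 0.707, -0.038, 0.706]
ft_force: [0.4, -0.4, -4.5]
width: 0.0197
```

Emit:
{"op": "drive_tool", "data": {
  "moves": "0 0 -0.004 0 0.85;0 0 0 0 0.85"
}}

```text
time: 28.4
ee_pos: [0.5446, 0.0591, 0.0909]
eef_rot: [0.038, 0.706, -0.038, 0.706]
ft_force: [-0.3, -0.4, -4.1]
width: 0.0193
```

Emit:
{"op": "drive_tool", "data": {
  "moves": "0 0 -0.004 0 0.85;0 0 0 0 0.85"
}}

```text
time: 28.65
ee_pos: [0.5446, 0.0591, 0.0869]
eef_rot: [0.038, 0.706, -0.038, 0.706]
ft_force: [-0.7, 0.4, -3.6]
width: 0.0196
```

```bash
python3 st.py; python3 - <<'E'
from h import *
s=shot('scene','o1')
a=cv2.imread('pics/o1.png')[180:260,210:320]
cv2.imwrite('pics/o4.png',cv2.resize(a,(797,580),interpolation=cv2.INTER_CUBIC))
E
```

```text
[0.5446 0.0591 0.0869] jaw 83.8 xax [-6.e-04 -1.e-04 -1.e+00] [-0.7  0.4 -3.6] [ 0.03  0.05 -0.03] 0.0196
```

View pics/o4.png

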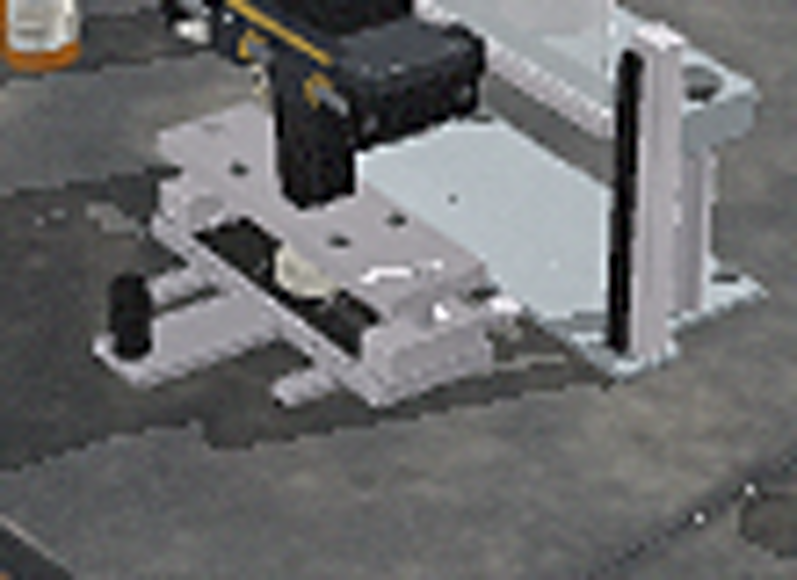

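Emit:
{"op": "drive_tool", "data": {
  "moves": "0 0 -0.005 0 0.85;0 0 -0.005 0 0.85;0 0 0 0 0.85"
}}

```text
time: 29.08
ee_pos: [0.5444, 0.059, 0.0766]
eef_rot: [0.038, 0.706, -0.038, 0.706]
ft_force: [0.0, 1.3, -3.9]
width: 0.0195
```

Emit:
{"op": "drive_tool", "data": {
  "moves": "0 0 -0.004 0 0.85;0 0 -0.003 0 0.85;0 0 0 0 0.85"
}}

```text
time: 29.45
ee_pos: [0.5446, 0.0591, 0.0699]
eef_rot: [0.038, 0.706, -0.038, 0.706]
ft_force: [0.1, -0.5, -2.3]
width: 0.0199
```

Emit:
{"op": "drive_tool", "data": {
  "moves": "0 0 -0.0015 0 0.85;0 0 0 0 0.85"
}}

```text
time: 29.7
ee_pos: [0.5447, 0.0591, 0.0686]
eef_rot: [0.038, 0.706, -0.038, 0.706]
ft_force: [-0.2, -0.4, -3.9]
width: 0.0197
```

Emit:
{"op": "drive_tool", "data": {
  "moves": "0 0 -0.001 0 0.85;0 0 0 0 0.85"
}}

```text
time: 29.95
ee_pos: [0.5452, 0.059, 0.0682]
eef_rot: [0.038, 0.706, -0.038, 0.706]
ft_force: [-0.5, -0.8, 2.8]
width: 0.0197
```

Emit:
{"op": "drive_tool", "data": {
  "moves": "0 0 0 0 0.5;0 0 0 0 0.5;0 0 0 0 0.5;0 0 0.02 0 0.5;0 0 0.03 0 0.5;0 0 0.04 0 0.5;-0.05 0 0.02 0 0.5;-0.05 0 0 0 0.5;-0.02 0.05 0 0 0.5;0 0.06 0 0 0.5;0 0.06 0 0 0.5;0 0 0 0 0.5"
}}

```text
time: 31.45
ee_pos: [0.4236, 0.2336, 0.1775]
eef_rot: [0.036, 0.706, -0.036, 0.706]
ft_force: [-1.4, -0.9, -0.8]
width: 0.0438
```

```bash
python3 st.py; python3 - <<'E'
from h import *
shot('scene','q1');shot('top','q2')
a=cv2.imread('pics/q1.png')[140:260,210:330];b=cv2.imread('pics/q2.png')[140:240,190:290]
cv2.imwrite('pics/q4.png',np.hstack([cv2.resize(a,(400,400),interpolation=cv2.INTER_CUBIC),cv2.resize(b,(400,400),interpolation=cv2.INTER_CUBIC)]))
E
```

```text
[0.4236 0.2336 0.1775] jaw 84.19 xax [-3.e-04  9.e-04 -1.e+00] [-1.4 -0.9 -0.8] [-0.02 -0.04  0.04] 0.0438
```

View pics/q4.png

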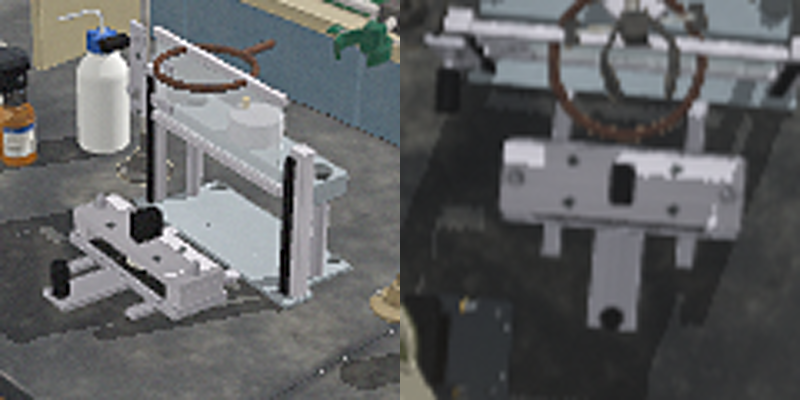

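View pics/q2.png

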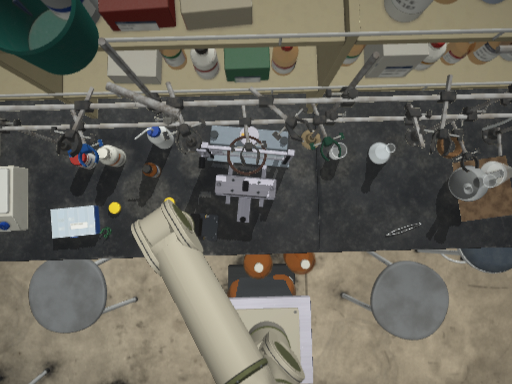

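```bash
python3 - <<'E'
from h import *
a=cv2.imread('pics/q1.png')[190:240,220:285]
cv2.imwrite('pics/q5.png',cv2.resize(a,(780,600),interpolation=cv2.INTER_CUBIC))
E
```

```text
(no output)
```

View pics/q5.png

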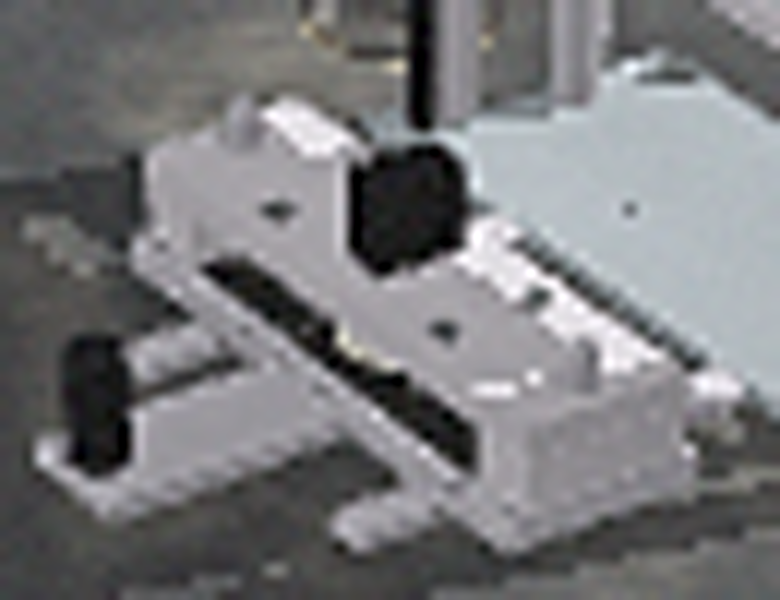

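Emit:
{"op": "drive_tool", "data": {
  "moves": "0 -0.05 0 0 0.4;0 -0.055 0 0 0.4;0.003 -0.056 0 0 0.4;0 0 0 0 0.4;0 0 -0.05 0 0.4;0 0 -0.05 0 0.4;0 0 -0.034 0 0.4;0 0 0 0 0.4"
}}

```text
time: 32.55
ee_pos: [0.4259, 0.067, 0.0421]
eef_rot: [0.038, 0.708, -0.039, 0.705]
ft_force: [-0.7, 0.5, -0.1]
width: 0.0524
```

Emit:
{"op": "drive_tool", "data": {
  "moves": "0.001 0.005 0 0 0.4;0 0 0 0 0.4;0 0 0 0 0.9;0 0 0 0 0.9;0 0 0 0 0.9;0 0 0 0 0.9;0 0 0 0 0.9",
  "newtons": 20
}}

```text
time: 33.42
ee_pos: [0.4287, 0.0725, 0.0437]
eef_rot: [0.038, 0.706, -0.039, 0.706]
ft_force: [-0.8, -3.7, 3.4]
width: 0.0193
```

Push in gently (0.139 m along the slide's line).

Emit:
{"op": "drive_tool", "data": {
  "moves": "0.005 -0.0005 0 0 0.9;0.01 -0.001 0 0 0.9;0.012 -0.0013 0 0 0.9;0.012 -0.0013 0 0 0.9;0.012 -0.0013 0 0 0.9;0.012 -0.0013 0 0 0.9;0.012 -0.0013 0 0 0.9;0.012 -0.0013 0 0 0.9;0.012 -0.0013 0 0 0.9;0.012 -0.0013 0 0 0.9;0.01 -0.001 0 0 0.9;0.008 -0.001 0 0 0.9;0.006 -0.0006 0 0 0.9;0.004 -0.0004 0 0 0.9;0 0 0 0 0.9;0 0 0 0 0.9"
}}

```text
time: 35.42
ee_pos: [0.5675, 0.0565, 0.0437]
eef_rot: [0.038, 0.706, -0.039, 0.706]
ft_force: [-4.0, -5.7, 6.5]
width: 0.0193
```

Emit:
{"op": "drive_tool", "data": {
  "moves": "0.0015 0 0 0 0.9;0 0 0 0 0.9;0 0 0 0 0.9"
}}

```text
time: 35.8
ee_pos: [0.5676, 0.0565, 0.0436]
eef_rot: [0.038, 0.708, -0.039, 0.705]
ft_force: [-10.8, -6.0, 14.0]
width: 0.0194
```

Emit:
{"op": "drive_tool", "data": {
  "moves": "-0.0015 0 0 0 0.9;0 0 0 0 0.3;0 0 0 0 0.3;0 0 0 0 0.3;0 0 0 0 0.3;-0.03 0 0 0 0.3;-0.04 0 0 0 0.3;0 0 0.05 0 0.3;0 0 0.06 0 0.3;0 0.06 0.06 0 0.3;0 0.06 0.05 0 0.3;-0.02 0.04 0 0 0.3;0 0 0 0 0.3"
}}

```text
time: 37.42
ee_pos: [0.4763, 0.1941, 0.2381]
eef_rot: [0.037, 0.706, -0.036, 0.706]
ft_force: [-0.1, -1.1, -0.3]
width: 0.0608
```

```bash
python3 st.py; python3 - <<'E'
from h import *
shot('scene','u1');shot('top','u2')
a=cv2.imread('pics/u1.png')[130:250,200:320];b=cv2.imread('pics/u2.png')[110:210,190:290]
cv2.imwrite('pics/u4.png',np.hstack([cv2.resize(a,(400,400),interpolation=cv2.INTER_CUBIC),cv2.resize(b,(400,400),interpolation=cv2.INTER_CUBIC)]))
a=cv2.imread('pics/u1.png')[180:230,250:310]
cv2.imwrite('pics/u5.png',cv2.resize(a,(720,600),interpolation=cv2.INTER_CUBIC))
E
```

```text
[0.4763 0.1941 0.2381] jaw 84.15 xax [-0.      0.0013 -1.    ] [-0.1 -1.1 -0.3] [-0.03 -0.01  0.02] 0.0608
```

View pics/u4.png

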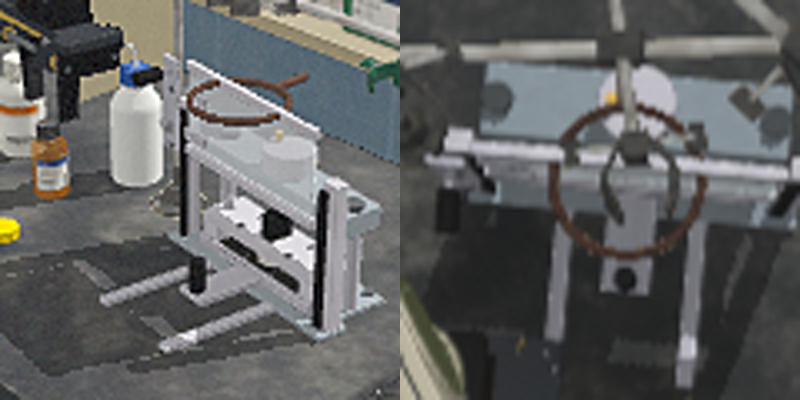

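View pics/u5.png

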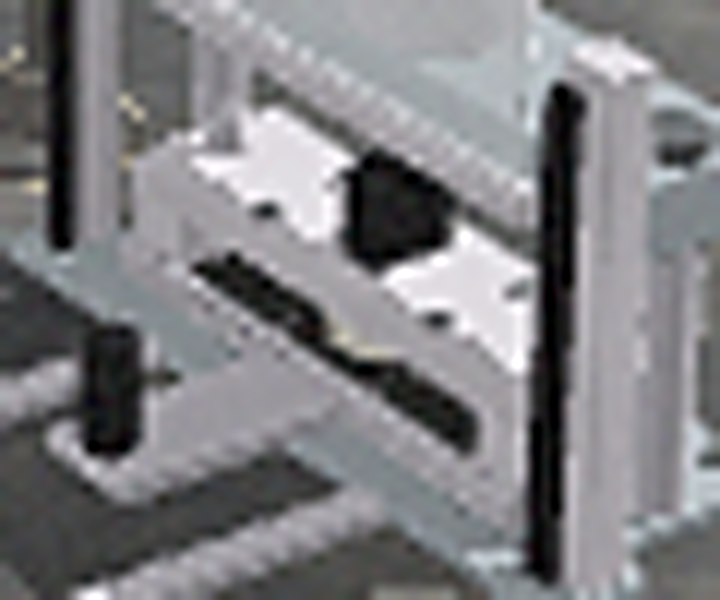

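Emit:
{"op": "drive_tool", "data": {
  "moves": "0 -0.0096 -0.0125 0 0.3;0.04 0 0 0 0.3;0.04 0 0 0 0.3;0.03 0 0 0 0.3;0.016 0 0 0 0.3;0 0 0 0 0.3"
}}

```text
time: 38.28
ee_pos: [0.6045, 0.1782, 0.2239]
eef_rot: [0.039, 0.706, -0.04, 0.706]
ft_force: [-0.5, -1.3, -0.8]
width: 0.0612
```

Emit:
{"op": "drive_tool", "data": {
  "moves": "-0.001 0.0058 0.001 0 0.3;0 0 0 0 0.3;0 0 0 0 0.9;0 0 0 0 0.9;0 0 0 0 0.9;0 0 0 0 0.9;0 0 0 0 0.9",
  "newtons": 35
}}

```text
time: 39.15
ee_pos: [0.6027, 0.1855, 0.2263]
eef_rot: [0.038, 0.706, -0.039, 0.706]
ft_force: [-4.3, -13.3, 3.9]
width: 0.019
```

Emit:
{"op": "drive_tool", "data": {
  "moves": "0 -0.0015 0 0 0.9;0 0 0.003 0 0.9;0 0 0.004 0 0.9;0 0 0.004 0 0.9;0 0 0 0 0.9;0 0 0 0 0.9"
}}

```text
time: 39.9
ee_pos: [0.6026, 0.1845, 0.2375]
eef_rot: [0.038, 0.706, -0.039, 0.706]
ft_force: [-0.6, -4.7, -3.8]
width: 0.017
```

```bash
python3 st.py; python3 - <<'E'
from h import *
shot('scene','v1')
b=cv2.imread('pics/v1.png')[130:220,230:330]
cv2.imwrite('pics/v6.png',np.hstack([cv2.resize(b[:50,10:40],(360,600),interpolation=cv2.INTER_CUBIC),cv2.resize(b,(400,600))]))
E
```

```text
[0.6026 0.1845 0.2375] jaw 83.77 xax [-5.e-04 -6.e-04 -1.e+00] [-0.6 -4.7 -3.8] [-1.11  0.23  0.02] 0.017
```

View pics/v6.png

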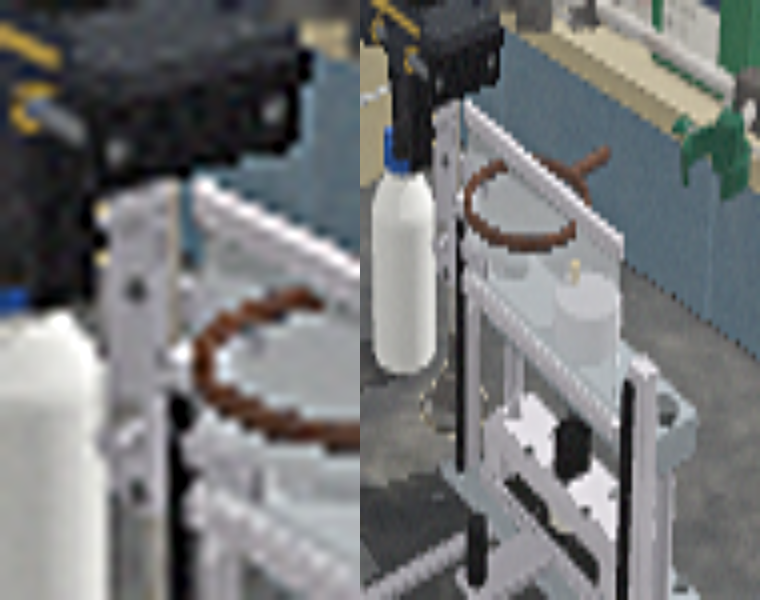

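Emit:
{"op": "drive_tool", "data": {
  "moves": "-0.0005 -0.005 0 0 0.9;-0.0005 -0.005 0 0 0.9;-0.0005 -0.005 0 0 0.9;-0.0005 -0.005 0 0 0.9;-0.0003 -0.003 0 0 0.9;0 0 0 0 0.9;0 0 0 0 0.9"
}}

```text
time: 40.83
ee_pos: [0.6002, 0.1623, 0.2373]
eef_rot: [0.038, 0.706, -0.038, 0.706]
ft_force: [-2.5, 2.1, -4.9]
width: 0.0166
```

Bar moved the full 22 mm freely. Lower to shut.

Emit:
{"op": "drive_tool", "data": {
  "moves": "0 0 -0.008 0 0.9;0 0 -0.008 0 0.9;0 0 0 0 0.9"
}}

```text
time: 41.2
ee_pos: [0.6002, 0.1623, 0.2204]
eef_rot: [0.038, 0.706, -0.038, 0.706]
ft_force: [-2.9, 3.2, -6.7]
width: 0.017
```

Emit:
{"op": "drive_tool", "data": {
  "moves": "0 0 -0.01 0 0.9;0 0 -0.01 0 0.9;0 0 -0.01 0 0.9;0 0 -0.01 0 0.9;0 0 -0.01 0 0.9;0 0 -0.01 0 0.9;0 0 -0.01 0 0.9;0 0 -0.01 0 0.9;0 0 -0.008 0 0.9;0 0 -0.006 0 0.9;0 0 0 0 0.9;0 0 0 0 0.9"
}}

```text
time: 42.7
ee_pos: [0.6003, 0.1623, 0.1274]
eef_rot: [0.038, 0.706, -0.038, 0.706]
ft_force: [-3.3, 4.8, -6.3]
width: 0.0169
```

Emit:
{"op": "drive_tool", "data": {
  "moves": "0 0 -0.003 0 0.9;0 0 -0.002 0 0.9;0 0 -0.0015 0 0.9;0 0 0 0 0.9"
}}

```text
time: 43.2
ee_pos: [0.6003, 0.1624, 0.1218]
eef_rot: [0.038, 0.706, -0.038, 0.706]
ft_force: [-7.0, 3.0, 0.0]
width: 0.0171
```

Emit:
{"op": "drive_tool", "data": {
  "moves": "0 0 -0.001 0 0.9;0 0 0 0 0.9;0 0 0 0 0.3;0 0 0 0 0.3;0 0 0 0 0.3;0 0 0 0 0.3;0 0 0.03 0 0.3;0 0 0.04 0 0.3;-0.05 0 0.03 0 0.3;-0.05 0.04 0 0 0.3;-0.03 0.05 0 0 0.3;0 0.05 0 0 0.3;0 0.05 0 0 0.3;0 0 0 0 0.3"
}}

```text
time: 44.95
ee_pos: [0.47, 0.3554, 0.2192]
eef_rot: [0.036, 0.707, -0.036, 0.706]
ft_force: [-0.3, -0.5, 0.0]
width: 0.061
```

```bash
python3 st.py; python3 - <<'E'
from h import *
shot('scene','w1');shot('top','w2')
a=cv2.imread('pics/w1.png')[130:250,200:320];b=cv2.imread('pics/w2.png')[110:210,190:290]
cv2.imwrite('pics/w4.png',np.hstack([cv2.resize(a,(400,400),interpolation=cv2.INTER_CUBIC),cv2.resize(b,(400,400),interpolation=cv2.INTER_CUBIC)]))
g0=cv2.imread('pics/scene0.png',0).astype(int);g1=cv2.imread('pics/w1.png',0).astype(int)
d=abs(g0-g1)[150:235,235:320];print('diff vs start around guard',d.mean())
# vertical shift of guard top edge region
p0=g0[185:205,270:295].astype(np.uint8);p1=g1[178:212,265:300].astype(np.uint8)
print(cv2.minMaxLoc(cv2.matchTemplate(p1,p0,cv2.TM_CCOEFF_NORMED)))
for n,(x0,x1,y0,y1) in dict(flask=(360,395,230,280),beaker=(330,352,225,255),amber=(207,224,165,193)).items():
    print(n,abs(g0-g1)[y0:y1,x0:x1].mean())
E
```

```text
[0.47   0.3554 0.2192] jaw 84.14 xax [-9.e-04  8.e-04 -1.e+00] [-0.3 -0.5  0. ] [-0.03 -0.04  0.04] 0.061
diff vs start around guard 5.457162629757786
(-0.2794348895549774, 0.6810608506202698, (0, 1), (5, 7))
flask 3.1228571428571428
beaker 2.9893939393939393
amber 3.4600840336134455
```

View pics/w4.png

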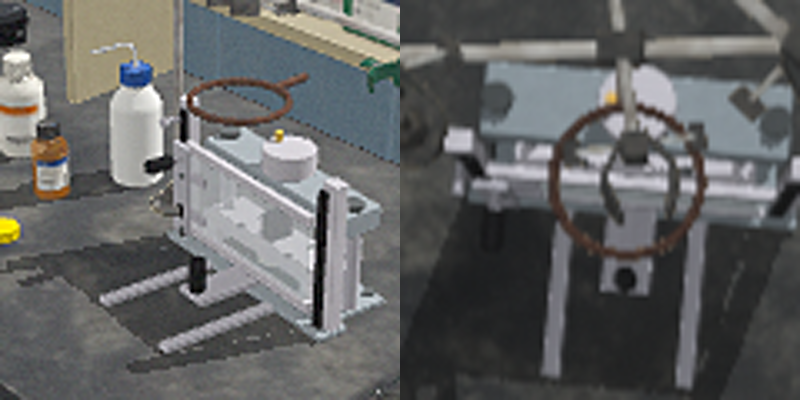

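View pics/w1.png

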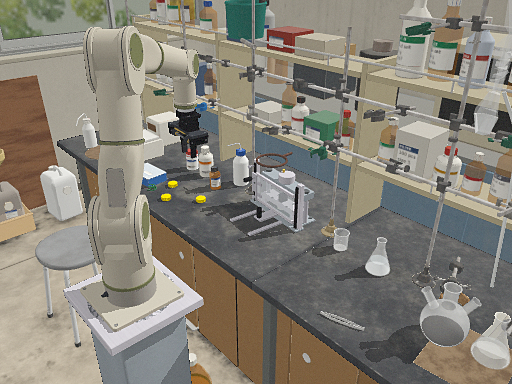

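```bash
python3 -c "
from h import *
print(ticket.close_job())"
```

```text
the job is handed in; nothing more can be done
None
```

I loaded the press in the order asked and handed the job in at about 45 s; no verdict comes back. I hung the guard on the peg and drew the slide out. The one white cap on the bench went flat in the middle of the nest (the three yellow ones were left alone). I lowered the plate over both pins and pushed the slide in until it met its stop. Then I unhooked the bar and lowered the guard.

**What the last checks showed:**
- **Guard:** its edge in the scene picture is at the same pixel as at the start, so it is shut.
- **Plate and cap:** just before the guard came down, with the slide in, the plate looked level and the cap showed in the middle beneath it. Both pins were seen through the plate before that, with the slide still out. After the guard was shut I saw them only through the panel.
- **Bystanders:** flask, amber bottle and beaker match the first picture.
- **Arm:** it is clear of everything, with no contact force.

**What disagreed:**
- **Lateral positions:** camera positions were 1–2 mm off against the grips, partly from a half-pixel error in how I read the enlarged crops.
- **Plate above the pins:** one scene-camera overlay suggested an offset of several millimetres. I went by the force readings instead; nothing caught on the way down until the plate seated.
- **Rusty ring over the press:** it looked like an obstacle, but the gripper passed its height with no force.

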